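Push the cut vegetables off the board into the pan and close it

TASK

Clear down the chopping board: lift the lid off the catch pan and lay it flat on the middle of the black rubber mat, then use the bench pusher to sweep every vegetable piece over the board's far edge into the pan, without touching the pieces with the gripper. Then stand the pusher back on its grey plate, put the lid back on so that it sits fully home on the pan, and leave the other kitchen things where they are.

Things in the scene. Friction and masses are not known exactly. Their poses are not given: they have to be found in the camera images.
- station: fixed prep station: white raised board on a steel stand, steel catch pan hung at its far edge. Sizes in mm. Origin on the counter under the board's middle; x points to the pan. Board top 150 above the counter, 210 (x) by 280 (y); lips 14 wide, 20 high along its two y sides (252 clear between); near (-x) and far (pan) edges open. The pan starts 8 beyond the far edge.
- board_top (a point): centre of the board's top face, axes as the station; the far edge is at x = +105, the near edge at -105
- pan_floor (a point): centre of the pan's inner floor (4 above the counter), axes as the station; the pan is 162 (x) by 265 (y) outside, walls 4 thick, 131 deep inside
- pan_rim (a point): centre of the pan's mouth at rim height, 15 below the board's top, axes as the station
- lid: the pan's loose aluminium lid, 350 g, on the pan at the start: plate 162 (x) by 265 (y) by 3 over an 8 deep plug, 142 by 245, that drops into the mouth; black upright grip bar on top, 20 thick (x), 90 long (y), 11 to 47 above the origin. Origin: centre of the plug's underside, z up; closed, it is 8 below the rim. Fits either way round.
- lid_mat: fixed black rubber mat on the counter, 280 (x) by 180 (y) by 4 thick, empty at the start; origin at the centre of its underside
- tool_tray: fixed flat grey plate on the counter where the pusher stands, 130 (x) by 170 (y) by 4 thick, no rim; origin at the centre of its underside
- pusher: hand tool, 300 g, stands by itself: upright steel plate 110 wide (y), 80 high, 4 thick, its front face 20 ahead (+x) of the origin; foot 4 thick reaching 24 behind the origin; black grip bar along the top, 20 thick (x from 0 to +20), 100 long (y), 76 to 112 above the underside. Origin on the underside; +x is the pushing side.
- piece0: cut block of squash, 60 (x) by 44 (y) by 34 high, about 85 g, on the board; origin at the centre of its underside as it starts. May be absent.
- piece1: thick round slice of white radish, diameter 60, 34 high, about 85 g, on the board; origin at the centre of its underside as it starts. May be absent.
- piece2: cut block of squash, 60 (x) by 44 (y) by 34 high, about 85 g, on the board; origin at the centre of its underside as it starts. May be absent.
- piece3: thick round slice of white radish, diameter 60, 34 high, about 85 g, on the board; origin at the centre of its underside as it starts. May be absent.
- piece4: cut block of squash, 60 (x) by 44 (y) by 34 high, about 85 g, on the board; origin at the centre of its underside as it starts. May be absent.
- piece5: thick round slice of white radish, diameter 60, 34 high, about 85 g, on the board; origin at the centre of its underside as it starts. May be absent.
- sauce_tub: small lidded white tub, 60 x 100 x 50 mm, a bystander that is to stay where it is; origin at the centre of its underside
- deli_tub: lidded white tub, 140 x 110 x 80 mm, a bystander that is to stay where it is; origin at the centre of its underside
- sauce_jar: round sauce jar, diameter 66, height 120 mm, a bystander that is to stay where it is; origin at the centre of its underside
- spice_can: steel can, diameter 72, height 100 mm, a bystander that is to stay where it is; origin at the centre of its underside
- steel_bowl: steel bowl, 110 across, height 50 mm, a bystander that is to stay where it is; origin at the centre of its underside

How it is judged:
On the way, in this order (a step that is already met when the one before it is completed fails the run):
1. the lid lies flat on the rubber mat, released (horizontal distance between lid and lid_mat below 0.05 m and height (world z) of lid below 0.012 m and angle between lid's own z axis and vertical below 0.06 rad and linear speed of lid below 0.02 m/s and contact force between lid and the fingers below 0.1 N), for 0.2 s.
2. the pusher is lifted off its plate (height (world z) of pusher above 0.05 m), for 0.1 s.
3. every piece lies in the pan (x of piece0 in the frame of pan_floor between -0.085 and 0.085 m and y of piece0 in the frame of pan_floor between -0.137 and 0.137 m and z of piece0 in the frame of pan_floor between -0.005 and 0.122 m and x of piece1 in the frame of pan_floor between -0.085 and 0.085 m and y of piece1 in the frame of pan_floor between -0.137 and 0.137 m and z of piece1 in the frame of pan_floor between -0.005 and 0.122 m and x of piece2 in the frame of pan_floor between -0.085 and 0.085 m and y of piece2 in the frame of pan_floor between -0.137 and 0.137 m and z of piece2 in the frame of pan_floor between -0.005 and 0.122 m and x of piece3 in the frame of pan_floor between -0.085 and 0.085 m and y of piece3 in the frame of pan_floor between -0.137 and 0.137 m and z of piece3 in the frame of pan_floor between -0.005 and 0.122 m and x of piece4 in the frame of pan_floor between -0.085 and 0.085 m and y of piece4 in the frame of pan_floor between -0.137 and 0.137 m and z of piece4 in the frame of pan_floor between -0.005 and 0.122 m and x of piece5 in the frame of pan_floor between -0.085 and 0.085 m and y of piece5 in the frame of pan_floor between -0.137 and 0.137 m and z of piece5 in the frame of pan_floor between -0.005 and 0.122 m), for 0.2 s.
4. the pusher stands on its grey plate, released (x of pusher in the frame of tool_tray between -0.045 and 0.045 m and y of pusher in the frame of tool_tray between -0.06 and 0.06 m and z of pusher in the frame of tool_tray between -0.002 and 0.009 m and angle between pusher's own z axis and vertical below 0.08 rad and linear speed of pusher below 0.02 m/s and contact force between pusher and the fingers below 0.1 N), for 0.2 s.
At the end, for the whole second after the job is handed in: Every piece present lies in the pan, its origin at least 9 mm below the rim; the pusher stands upright on its plate, within 45 mm (x) and 60 mm (y) of the centre; the lid is seated in the pan (within 12 mm of centre, 4 to 13 mm below the rim, tilt under 0.035 rad); all released and at rest (all of step 3 and all of step 4 and x of lid in the frame of pan_rim between -0.012 and 0.012 m and y of lid in the frame of pan_rim between -0.012 and 0.012 m and z of lid in the frame of pan_rim between -0.013 and -0.004 m and angle between lid's own z axis and vertical below 0.035 rad and linear speed of lid below 0.02 m/s and contact force between lid and the fingers below 0.1 N); the robot touches nothing.
It fails at once if the gripper touches a vegetable piece (contact force between any of piece0, piece1, piece2, piece3, piece4, piece5 and the fingers above 1.5 N).
It fails at once if another kitchen thing is moved by more than 30 mm (distance of any of sauce_tub, deli_tub, sauce_jar, spice_can, steel_bowl from where it was at the start of the episode above 0.03 m).
Of piece0, piece1, piece2, piece3, piece4, piece5 only 3 to 6 are there at a start; the rules pass over those that are not, and their reading is None.
At some moment in a run one of piece0, piece1, piece2, piece3, piece4, piece5 may be knocked a few centimetres aside while the robot is not near it.
Once in a run the grip may slacken for a moment while it holds something.
It also fails if it takes over 200 s, if anything falls off the work surface, if the arm or the gripper's body presses on something with over 40 N, if the wrist force passes 120 N, or if a joint passes its speed limit or range.

ROBOT

A 6-joint arm with a two-finger parallel gripper is mounted at the origin on the work surface. World frame = base frame: x ahead of the robot, y to its left, z up, the work surface at z = 0. Lengths are in m, angles in rad, forces in N, time in s.
With the tool pointing down it reaches from about 0.25 to 0.725 m from the base axis. Payload 4 kg.
Tool frame: the origin (TCP) lies on the centre line of the jaws, within the pads' length; the fingertips stand 22 mm ahead of it and the grasp point (between the pads) lies 3 mm ahead of it (bot.tip_reach is the distance from the TCP to the fingertips, in m); z points along the fingers, y is the line along which they close (so a half turn about z gives the same grasp; the last joint's range is limited). The gripper opens to 85 mm and grips with 20 to 120 N. Pads are 22 mm wide; open, the fingers measure 114 mm over their backs; the gripper's body (76 mm by 85 mm) begins 54 mm behind the grasp point. The pads swing forward as they close: fully open they stand 13 mm farther back than shut.
Start: joints at [1.32, 0.241, 0.005, 1.335, 0, 1.571], TCP at [0.124, 0.484, 0.253] pointing down, gripper open.
Joint ranges: [-2.72, 2.72], [-1.05, 1.87], [-1.09, 1.28], [-1.99, 2.15], [-1.42, 1.44], [-3.14, 3.14]. Speed limits (rad/s): [2.79, 2.79, 3.14, 3.14, 3.14, 3.14].

INTERFACE

Orientations are given as a unit quaternion [x, y, z, w].
In Python, from workcell import bot gives the robot as it stands. The module is installed in compiled form; this text tells all that it offers.
- The arm moves only by the tool apply_moves, never from a script. Its argument "commands" is a list of rows, each a list of 4 numbers: the shift along the tool's x, y, z scaled (see below), then the turn about the tool's z scaled (see below). In form: [[tx, ty, tz, roll], ...]. A call has exactly 5 rows; each row shifts and turns the commanded pose from where the row before left it, along the tool's axes as they then stand; what a row does not reach is not made up. The controller multiplies each number of a shift by 20 mm and each number of a turn by 60 degrees. A row lasts 1/12 s, in which the tool goes at most 41.7 mm and 7.16 degrees, less where a joint would pass 70% of its speed; a pose out of reach is approached as far as the arm can. A call with a number of a shift or a turn outside -1 to 1 is refused whole. A call with a gripper value outside its range is refused whole. "claw" is the closure, from 0 (fully open) to 1 (shut), set as the call begins (left out, the last holds). The fingers move at their own pace and stop on an object; the grip force is fixed at half the most. Time passes only in rows, so rows that do not move let the fingers close, or fill a call up. It gives the time, the measured TCP pose, the force, the opening and the grip force at its end, in the units of the state.
- bot.get_obs(): the state, without advancing time (a new reading comes with each control period).
- bot.camera(name): name is "scene" or "side" or "wrist"; returns a dict with "image" (420x560x3 uint8, blue, green, red), "camera_matrix" (3x3 intrinsics, pixels), "R" (3x3) and "t" (3): a world point X has camera coordinates R X + t. Camera axes: x right, y down, z forward; pixel columns grow to the right and rows downward; lengths in m; the calibration is good to about 2 mm. The wrist camera is an equidistant fisheye: a pixel r from the principal point sees the ray r / f radians off the axis. A picture is of the moment at which its call begins. There is no depth.
- bot.job_done(): hands the job in; it is judged then, once.
The state is a dict: "clock": time; "joint_pos": joint angles; "joint_vel": joint speeds; "tau": joint torques, N m; "eef_pos": TCP position; "tool_rot": TCP orientation; "ft_force": force on the tool from outside, world axes, zero at the start; "ft_torque": the same for the moment, N m; "grip_width": finger opening in m; "grasp_force": force on a finger pad.
Only numpy, scipy, OpenCV 4.12 (cv2) and the standard library are available. Lean on these libraries where they do the work, as an engineer would, in place of code of your own. Each camera call takes 0.05 s, during which the arm holds its last target. There are 200 camera calls.

## Working session

There is one attempt and no reset: what is moved stays moved. The work goes in short steps, Python scripts to look and compute and a tool call to move; the robot and the scene stay as the last step left them, time stands still between calls to the robot, and variables do not carry over. Pictures are saved under pics/ and viewed, at most 14 in all, crops included, and the job is handed in when it is done.

Besides the shell and the picture viewer there is one more tool, called after "Emit:" in YAML: its name, and indented under it one key for each argument. apply_moves: Moves the arm, as the interface text tells. Shifts and turns lie within -1 to 1; 1 stands for 20 mm of shift or 60 degrees of turn. Its arguments: {"type":"object","properties":{"commands":{"type":"array","items":{"type":"array","items":{"type":"number","minimum":-1,"maximum":1}}},"claw":{"type":"number"}},"required":["commands"]}

```bash
ls; mkdir -p pics; python3 - <<'E'
from workcell import bot
import cv2,numpy as np
o=bot.get_obs()
for k in o: print(k,np.round(o[k],3))
for n in ["scene","side","wrist"]:
    c=bot.camera(n); cv2.imwrite(f"pics/{n}0.png",c["image"]); print(n,np.round(c["camera_matrix"],1).tolist(),np.round(c["R"],3).tolist(),np.round(c["t"],3), np.round(-np.array(c["R"]).T@c["t"],3))
E
```

```text
pics
clock 0.0
joint_pos [ 1.32   0.241  0.004  1.335 -0.     1.571]
joint_vel [ 0.     0.001 -0.001  0.     0.001 -0.001]
tau [ 0.0000e+00 -3.7232e+01  2.5241e+01  1.7000e-02 -0.0000e+00 -0.0000e+00]
eef_pos [0.124 0.484 0.252]
tool_rot [ 0.125  0.992 -0.001 -0.   ]
ft_force [0.2   0.115 0.496]
ft_torque [-0.023  0.051 -0.06 ]
grasp_force 0.0
grip_width 0.085
scene [[502.7, 0.0, 277.1], [0.0, 502.7, 209.7], [0.0, 0.0, 1.0]] [[0.664, 0.747, -0.011], [0.559, -0.506, -0.657], [-0.496, 0.431, -0.754]] [-0.344 -0.214  1.889] [ 1.286 -0.664  1.28 ]
side [[534.6, 0.0, 281.6], [0.0, 534.6, 208.4], [0.0, 0.0, 1.0]] [[0.82, -0.572, 0.014], [-0.316, -0.473, -0.822], [0.477, 0.67, -0.569]] [-0.403  0.252  1.243] [-0.183 -0.944  0.92 ]
wrist [[325.2, 0.0, 278.5], [0.0, 325.2, 213.2], [0.0, 0.0, 1.0]] [[0.247, 0.969, -0.002], [0.921, -0.235, 0.311], [0.301, -0.078, -0.95]] [-0.498 -0.041  0.379] [0.047 0.503 0.372]
```

```bash
python3 - <<'E'
import cv2
for n in ["scene","side"]:
    i=cv2.imread(f"pics/{n}0.png"); cv2.imwrite(f"pics/{n}0b.png",cv2.resize(i,(800,600),interpolation=cv2.INTER_CUBIC))
E
```

```text
(no output)
```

View pics/scene0b.png

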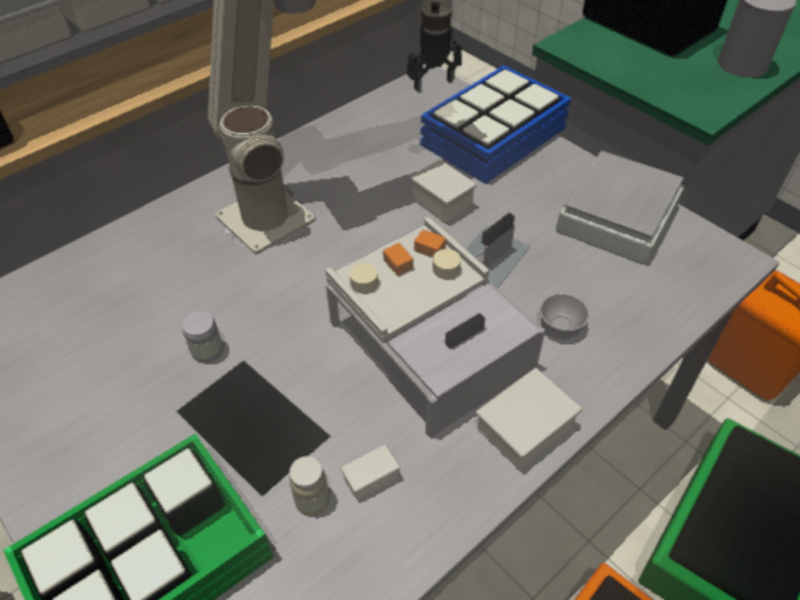

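View pics/side0b.png

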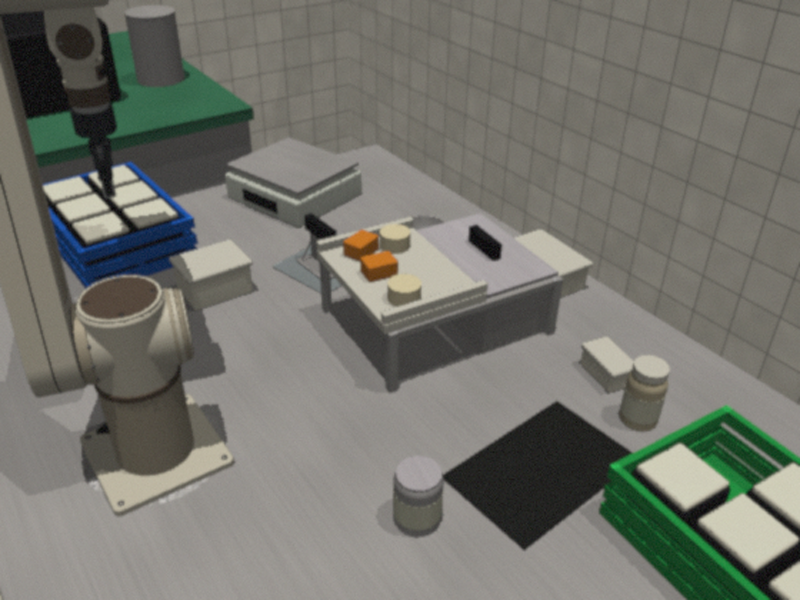

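The scene shows two orange squash blocks and two radish slices on the board. The lid bar is at about (465,330), the pusher on its grey plate at (497,240) left of the board, the mat at (253,427). The side view agrees. I'll enlarge for precise corners.

```bash
python3 - <<'E'
import cv2
def crop(n,x0,y0,w,h,s,out):
    i=cv2.imread(f"pics/{n}0.png")[y0:y0+h,x0:x0+w]; i=cv2.resize(i,None,fx=s,fy=s,interpolation=cv2.INTER_CUBIC)
    for k in range(0,w,20):
        cv2.putText(i,str(x0+k),(k*s,8),0,.3,(0,0,255)); cv2.line(i,(k*s,10),(k*s,16),(0,0,255))
    for k in range(0,h,20):
        cv2.putText(i,str(y0+k),(0,k*s+4),0,.3,(0,0,255)); cv2.line(i,(20,k*s),(26,k*s),(0,0,255))
    cv2.imwrite(out,i)
crop("scene",220,145,200,150,4,"pics/c1.png")
crop("side",190,140,200,140,4,"pics/c2.png")
E
```

```text
(no output)
```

View pics/c1.png

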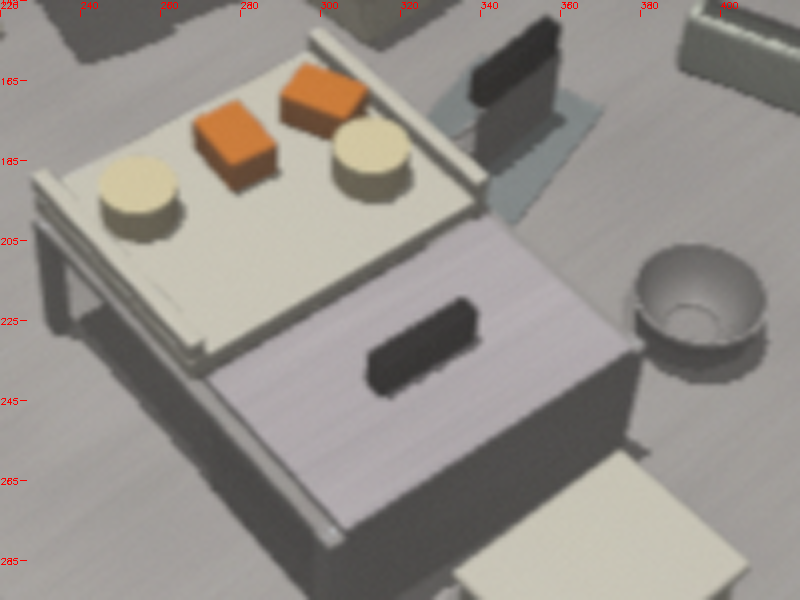

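View pics/c2.png

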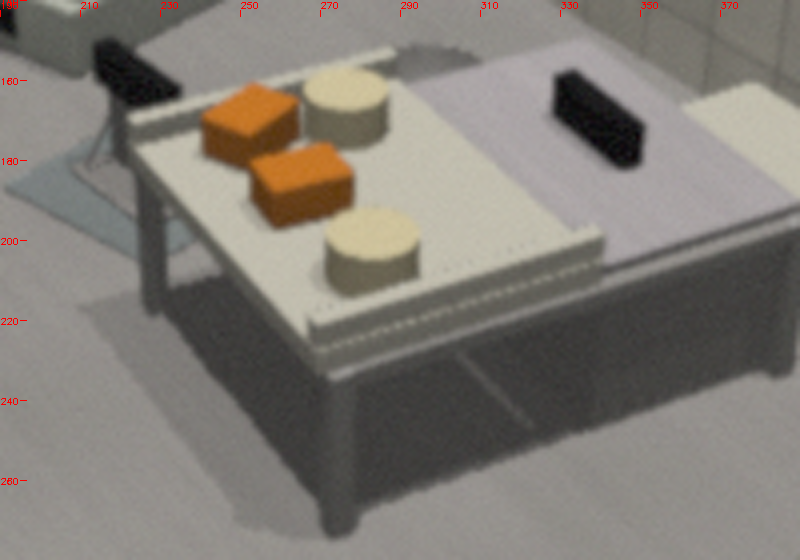

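```bash
cat > vis.py <<'E'
from workcell import bot
import numpy as np, cv2
from scipy.optimize import least_squares
def cam(n):
    c=bot.camera(n); return c
def proj(c,P):
    X=(np.array(c["R"])@np.atleast_2d(P).T).T+c["t"]; K=np.array(c["camera_matrix"])
    if c.get("fish"):
        r=np.hypot(X[:,0],X[:,1]); th=np.arctan2(r,X[:,2]); s=th/np.maximum(r,1e-9)
        return np.c_[K[0,0]*s*X[:,0]+K[0,2],K[1,1]*s*X[:,1]+K[1,2]]
    p=X@K.T; return p[:,:2]/p[:,2:]
def ray(c,uv,z):
    K=np.array(c["camera_matrix"]); d=np.array([(uv[0]-K[0,2])/K[0,0],(uv[1]-K[1,2])/K[1,1],1.])
    if c.get("fish"):
        r=np.hypot(d[0],d[1]); d=np.array([d[0]/r*np.sin(r),d[1]/r*np.sin(r),np.cos(r)])
    R=np.array(c["R"]); o=-R.T@c["t"]; v=R.T@d; return o+v*(z-o[2])/v[2]
def w(pose,L):
    L=np.atleast_2d(L).astype(float); a=pose[2]; c,s=np.cos(a),np.sin(a)
    return np.c_[pose[0]+c*L[:,0]-s*L[:,1],pose[1]+s*L[:,0]+c*L[:,1],L[:,2]]
def fit(obs,x0):  # obs: list (cam, L, uv)
    f=lambda p: np.concatenate([(proj(c,w(p,L))-np.array(uv)).ravel() for c,L,uv in obs])
    r=least_squares(f,x0,loss="soft_l1",f_scale=1.5); return r.x,f(r.x).reshape(-1,2)
E
cat > m1.py <<'E'
from vis import *
S=cam("scene");D=cam("side")
a=lambda L:[(x/4+220,y/4+145) for x,y in L]; b=lambda L:[(x/4+190,y/4+140) for x,y in L]; e=lambda L:[(x*.7,y*.7) for x,y in L]
st,r=fit([(S,[[.275,.1325,.138],[.275,-.1325,.138],[.113,-.1325,.138],[.105,.14,.17],[-.105,.14,.17],[-.105,-.14,.17],[.105,-.14,.17]],a([(640,345),(345,530),(205,375),(488,178),(318,30),(35,180),(195,355)])),
 (D,[[-.105,.14,.17],[.105,.14,.17],[-.105,-.14,.17],[.105,-.14,.17],[.275,.1325,.138]],b([(130,116),(392,48),(310,326),(603,236),(585,38)]))],[.45,.1,0])
print("station",st.round(4),r.round(1).tolist())
tr,r=fit([(S,[[.065,.085,.004],[.065,-.085,.004]],a([(603,105),(515,222)])),(D,[[-.065,.085,.004],[-.065,-.085,.004]],b([(5,188),(155,255)]))],[.4,.3,st[2]])
print("tray",tr.round(4),r.round(1).tolist())
z=.116
pu,r=fit([(S,[[.02,-.05,z],[.02,.05,z],[.02,-.05,.08],[.02,.05,.08],[.02,.055,.004]],a([(474,76),(560,24),(473,104),(559,58),(559,119)])),(D,[[0,.05,z],[0,-.05,z],[0,-.05,.08],[0,.05,.08]],b([(95,48),(167,98),(167,118),(97,70)]))],[tr[0],tr[1],st[2]])
print("pusher",pu.round(4),r.round(1).tolist())
ma,r=fit([(S,[[-.14,.09,.004],[.14,.09,.004],[.14,-.09,.004],[-.14,-.09,.004]],e([(245,362),(329,435),(263,493),(178,411)])),(D,[[-.14,.09,.004],[.14,-.09,.004],[-.14,-.09,.004]],e([(443,477),(9999,9999),(525,547)])) if 0 else (D,[[-.14,.09,.004],[-.14,-.09,.004],[.14,.09,.004]],e([(443,477),(525,547),(557,403)]))],[.4,-.3,st[2]])
print("mat",ma.round(4),r.round(1).tolist())
ps=dict(rA=((138,185),(372,233)),sq1=((235,132),(302,165)),sq2=((325,92),(250,110)),rB=((371,146),(347,90)))
ca,sa=np.cos(st[2]),np.sin(st[2])
for k,(u,v) in ps.items():
    p=ray(S,a([u])[0],.184);q=ray(D,b([v])[0],.184); m=(p+q)/2-[st[0],st[1],0]
    print(k,p[:2].round(3),q[:2].round(3),"station",np.round([ca*m[0]+sa*m[1],-sa*m[0]+ca*m[1]],3))
for k,u,v,h in [("can",(200,323),(418,472),.1),("jar",(307,470),(650,371),.12),("deli/scene",(445,182),(212,257),.05),("tub2",(528,405),(550,255),.05),("tub3",(371,460),(608,352),.05),("bowl",(564,310),(0,0),.05)]:
    print(k,ray(S,e([u])[0],h)[:2].round(3),ray(D,e([v])[0],h)[:2].round(3))
E
python3 m1.py
```

```text
station [ 0.5092  0.0423 -0.0974] [[-1.5, 1.1], [0.2, 0.8], [0.1, 1.2], [0.7, -0.2], [0.7, -0.8], [-1.3, -1.0], [-1.4, -1.3], [-1.5, -0.7], [-1.0, -0.8], [1.4, -0.6], [0.9, -1.0], [-0.2, -0.5]]
tray [0.4983 0.3348 0.286 ] [[0.1, 0.5], [0.8, 1.2], [-1.5, -0.5], [-0.1, 2.1]]
pusher [ 0.4966  0.3334 -0.0052] [[1.7, 2.0], [0.6, 1.3], [1.0, 2.8], [-0.3, 0.6], [-1.7, 0.2], [-0.3, -1.7], [-2.3, -0.8], [-1.8, 4.5], [-0.2, 2.8]]
mat [ 0.5014 -0.3789  0.091 ] [[-0.9, -1.0], [1.6, 1.0], [-0.3, 3.1], [-1.5, 0.6], [-2.0, -1.6], [-0.1, 1.0], [-0.4, -2.9]]
rA [ 0.464 -0.04 ] [ 0.463 -0.043] station [-0.037 -0.088]
sq1 [0.471 0.051] [0.471 0.049] station [-0.039  0.004]
sq2 [0.486 0.132] [0.48  0.127] station [-0.034  0.084]
rB [0.552 0.118] [0.551 0.113] station [0.035 0.077]
can [ 0.279 -0.343] [ 0.275 -0.347]
jar [ 0.717 -0.386] [ 0.704 -0.398]
deli/scene [0.255 0.409] [0.294 0.435]
tub2 [0.864 0.048] [0.91  0.036]
tub3 [ 0.747 -0.266] [ 0.76  -0.271]
bowl [0.752 0.296] [0.389 2.988]
```

Station, mat, tray and pieces fit within a few mm and agree with the given sizes. I'll move above the lid and refine there.

Emit:
apply_moves:
  commands:
    - [0,0,-0.4,0.11]
    - [0,0,-0.4,0.11]
    - [0,0,-0.4,0.11]
    - [0,0,-0.4,0.11]
    - [0,0,0,0.11]
  claw: 0

```text
clock: 0.67
eef_pos: [0.1243, 0.485, 0.2869]
tool_rot: [0.404, 0.915, 0.001, -0.0]
ft_force: [1.1, 0.3, -0.4]
grip_width: 0.0854
grasp_force: 0.0
```

Emit:
apply_moves:
  commands:
    - [0,0,0,0.11]
    - [0,0,0,0.11]
    - [0,0,0,0.11]
    - [0,0,0,0.11]
    - [0,0,0,0.11]

```text
clock: 1.08
eef_pos: [0.1241, 0.4842, 0.2852]
tool_rot: [0.647, 0.762, -0.0, 0.0]
ft_force: [-0.0, 0.1, 0.2]
grip_width: 0.0854
grasp_force: 0.0
```

Emit:
apply_moves:
  commands:
    - [0,0,0,0.11]
    - [0,0,0,0.11]
    - [0,0,0,0.033]
    - [0,0,0,0]
    - [0,0,0,0]

```text
clock: 1.5
eef_pos: [0.1241, 0.4843, 0.2852]
tool_rot: [0.74, 0.672, -0.0, 0.0]
ft_force: [-0.2, 0.2, -0.3]
grip_width: 0.0857
grasp_force: 0.0
```

Emit:
apply_moves:
  commands:
    - [-0.65,1,0,0]
    - [-0.65,1,0,0]
    - [-0.65,1,0,0]
    - [-0.65,1,0,0]
    - [-0.65,1,0,0]

```text
clock: 1.92
eef_pos: [0.218, 0.4092, 0.2853]
tool_rot: [0.74, 0.673, -0.0, 0.0]
ft_force: [0.2, 0.4, -0.6]
grip_width: 0.0855
grasp_force: 0.0
```

Emit:
apply_moves:
  commands:
    - [-0.65,1,0,0]
    - [-0.65,1,0,0]
    - [-0.65,1,0,0]
    - [-0.65,1,0,0]
    - [-0.65,1,0,0]

```text
clock: 2.33
eef_pos: [0.3114, 0.3348, 0.2854]
tool_rot: [0.74, 0.672, 0.0, -0.0]
ft_force: [0.7, 0.5, 0.3]
grip_width: 0.0853
grasp_force: 0.0
```

Emit:
apply_moves:
  commands:
    - [-0.65,1,0,0]
    - [-0.65,1,0,0]
    - [-0.65,1,0,0]
    - [-0.65,1,0,0]
    - [-0.65,1,0,0]

```text
clock: 2.75
eef_pos: [0.4046, 0.2604, 0.2853]
tool_rot: [0.74, 0.672, 0.0, -0.0]
ft_force: [-0.2, 0.1, 0.4]
grip_width: 0.0851
grasp_force: 0.0
```

Emit:
apply_moves:
  commands:
    - [-0.65,1,0,0]
    - [-0.65,1,0,0]
    - [-0.65,1,0,0]
    - [-0.65,1,0,0]
    - [-0.65,1,0,0]

```text
clock: 3.17
eef_pos: [0.4979, 0.186, 0.2853]
tool_rot: [0.74, 0.672, -0.0, -0.0]
ft_force: [1.1, 0.5, 0.4]
grip_width: 0.0855
grasp_force: 0.0
```

Emit:
apply_moves:
  commands:
    - [-0.65,1,0,0]
    - [-0.65,1,0,0]
    - [-0.65,1,0,0]
    - [-0.65,1,0,0]
    - [-0.65,1,0,0]

```text
clock: 3.58
eef_pos: [0.5911, 0.1117, 0.2852]
tool_rot: [0.74, 0.672, -0.0, -0.0]
ft_force: [0.1, 0.8, 0.3]
grip_width: 0.0853
grasp_force: 0.0
```

Emit:
apply_moves:
  commands:
    - [-0.65,1,0,0]
    - [-0.65,1,0,0]
    - [0,0,0,0]
    - [0,0,0,0]
    - [0,0,0,0]

```text
clock: 4.0
eef_pos: [0.6272, 0.083, 0.2849]
tool_rot: [0.74, 0.672, -0.0, -0.0]
ft_force: [0.0, -0.1, 1.2]
grip_width: 0.0854
grasp_force: 0.0
```

```bash
python3 - <<'E'
from vis import *
o=bot.get_obs(); print(o["eef_pos"],o["tool_rot"],np.round(o["joint_pos"],2))
c=cam("wrist"); c["fish"]=1; np.savez("w1.npz",R=c["R"],t=c["t"],K=c["camera_matrix"])
cv2.imwrite("pics/w1.png",cv2.resize(c["image"],(800,600),interpolation=cv2.INTER_CUBIC))
E
```

```text
[0.62719591 0.08295999 0.28490724] [ 7.40367351e-01  6.72202222e-01 -3.58031361e-04 -4.80792429e-04] [0.13 0.51 0.48 1.54 0.   1.8 ]
```

View pics/w1.png

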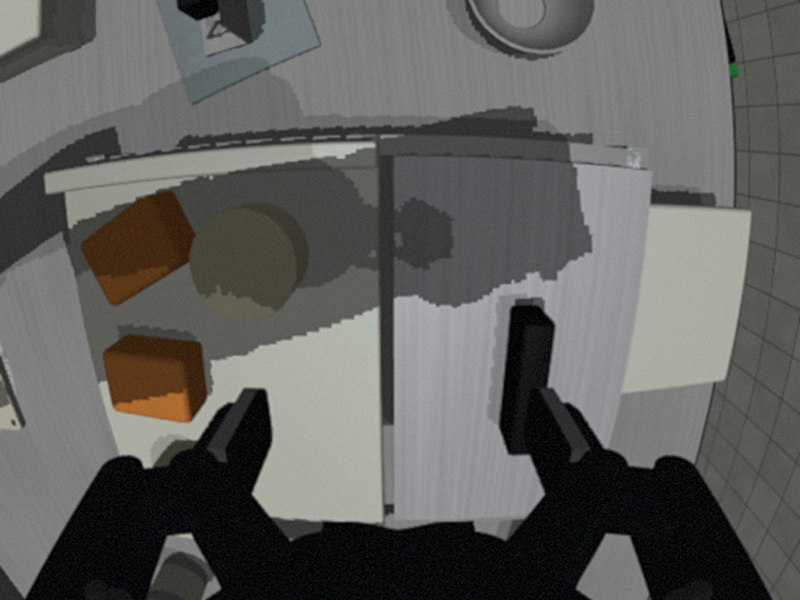

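```bash
cat > m2.py <<'E'
from vis import *
z=np.load("w1.npz"); W=dict(R=z["R"],t=z["t"],camera_matrix=z["K"],fish=1)
st=[.5092,.0423,-.0974]
q=lambda L:np.array(L)*.7
L=[[.113,.1325,.138],[.275,.1325,.138],[.275,-.1,.138],[.105,.12,.15],[.105,-.12,.15],[-.105,.14,.17],[.105,.14,.17]]
print((proj(W,w(st,L))/.7).round(0).tolist())
print("bar top",(proj(W,w(st,[[.184,.045,.174],[.204,.045,.174],[.184,-.045,.174],[.204,-.045,.174],[.204,.045,.138]]))/.7).round(0).tolist())
s2,r=fit([(W,[[.113,.1325,.138],[.275,.1325,.138],[-.105,.14,.17],[.105,.14,.17]],q([(393,156),(651,170),(46,176),(377,142)]))],st); print(s2.round(4),r.round(1).tolist())
print("tray corner",ray(W,q((192,103)),.004),ray(W,q((320,45)),.004))
E
python3 m2.py
```

```text
[[397.0, 155.0], [655.0, 171.0], [602.0, 478.0], [382.0, 178.0], [386.0, 520.0], [43.0, 172.0], [381.0, 140.0]]
bar top [[527.0, 324.0], [561.0, 323.0], [510.0, 458.0], [540.0, 456.0], [543.0, 303.0]]
[ 0.5082  0.0408 -0.0899] [[0.4, 0.4], [1.2, -0.0], [-3.1, 0.0], [-0.2, -0.2]]
tray corner [0.45653092 0.23861781 0.004     ] [0.57864117 0.26893171 0.004     ]
```

The wrist view shows the bar at about (530,385), roughly 4 mm nearer than the model. I'll approach, descend and grip.

Emit:
apply_moves:
  commands:
    - [-0.53,0.765,0,0]
    - [-0.53,0.765,0,0]
    - [-0.53,0.765,0,0]
    - [-0.53,0.765,0,0]
    - [-0.53,0.765,0,0]

```text
clock: 4.47
eef_pos: [0.6985, 0.0235, 0.2862]
tool_rot: [0.74, 0.673, 0.0, 0.0]
ft_force: [-0.8, -0.1, -0.1]
grip_width: 0.0856
grasp_force: 0.0
```

Emit:
apply_moves:
  commands:
    - [0,0,1,0]
    - [0,0,1,0]
    - [0,0,1,0]
    - [0,0,0.5,0]
    - [0,0,0,0]

```text
clock: 4.88
eef_pos: [0.6966, 0.0236, 0.2124]
tool_rot: [0.74, 0.673, -0.002, -0.002]
ft_force: [-1.6, 0.8, -0.5]
grip_width: 0.0855
grasp_force: 0.0
```

```bash
python3 - <<'E'
from vis import *
o=bot.get_obs(); print(o["eef_pos"],o["tool_rot"])
c=cam("wrist"); cv2.imwrite("pics/w2.png",c["image"])
E
```

```text
[0.69658762 0.02355911 0.21238117] [ 0.7400076   0.67259197 -0.00222936 -0.00195729]
```

View pics/w2.png

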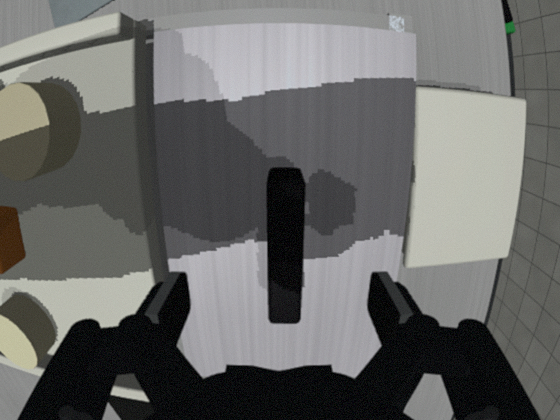

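The bar at (285,245) lies midway between the fingers; descend and grip.

Emit:
apply_moves:
  commands:
    - [0,0,0.7,0]
    - [0,0,0.7,0]
    - [0,0,0.6,0]
    - [0,0,0.3,0]
    - [0,0,0,0]

```text
clock: 5.35
eef_pos: [0.6983, 0.023, 0.1692]
tool_rot: [0.74, 0.672, -0.0, -0.0]
ft_force: [-0.2, 0.3, 0.2]
grip_width: 0.0856
grasp_force: 0.0
```

Emit:
apply_moves:
  commands:
    - [0,0,0,0]
    - [0,0,0,0]
    - [0,0,0,0]
    - [0,0,0,0]
    - [0,0,0,0]
  claw: 1

```text
clock: 5.77
eef_pos: [0.6989, 0.0226, 0.17]
tool_rot: [0.741, 0.672, 0.0, 0.0]
ft_force: [-0.5, -0.2, -0.6]
grip_width: 0.0256
grasp_force: 0.0
```

Emit:
apply_moves:
  commands:
    - [0,0,0,0]
    - [0,0,0,0]
    - [0,0,0,0]
    - [0,0,0,0]
    - [0,0,0,0]

```text
clock: 6.18
eef_pos: [0.6991, 0.0226, 0.1701]
tool_rot: [0.741, 0.672, 0.001, 0.001]
ft_force: [0.3, -0.0, 4.5]
grip_width: 0.0192
grasp_force: 60.5
```

Emit:
apply_moves:
  commands:
    - [0,0,-0.5,0]
    - [0,0,-1,0]
    - [0,0,-1,0]
    - [0,0,-0.5,0]
    - [0,0,0,0]

```text
clock: 6.6
eef_pos: [0.6996, 0.0227, 0.2319]
tool_rot: [0.741, 0.672, 0.002, 0.001]
ft_force: [0.5, -0.1, -3.2]
grip_width: 0.0189
grasp_force: 59.7
```

Emit:
apply_moves:
  commands:
    - [-0.5,-0.2,-0.5,0]
    - [-1,-0.38,-0.5,0]
    - [-1,-0.38,0,0]
    - [-1,-0.38,0,0]
    - [-1,-0.38,0,0]

```text
clock: 7.02
eef_pos: [0.654, -0.065, 0.248]
tool_rot: [0.741, 0.672, -0.001, -0.001]
ft_force: [-0.4, -0.4, -3.3]
grip_width: 0.019
grasp_force: 59.6
```

Emit:
apply_moves:
  commands:
    - [-1,-0.38,0,0]
    - [-1,-0.38,0,0]
    - [-1,-0.38,0,0]
    - [-1,-0.38,0,0]
    - [-1,-0.38,0,0]

```text
clock: 7.43
eef_pos: [0.6062, -0.1608, 0.2479]
tool_rot: [0.741, 0.672, -0.001, -0.001]
ft_force: [-0.3, 0.4, -3.7]
grip_width: 0.0186
grasp_force: 59.7
```

Emit:
apply_moves:
  commands:
    - [-1,-0.38,0,0]
    - [-1,-0.38,0,0]
    - [-1,-0.38,0,0]
    - [-1,-0.38,0,0]
    - [-1,-0.38,0,0]

```text
clock: 7.85
eef_pos: [0.5586, -0.2564, 0.248]
tool_rot: [0.741, 0.672, -0.001, -0.002]
ft_force: [0.9, 0.3, -3.1]
grip_width: 0.0188
grasp_force: 59.7
```

Emit:
apply_moves:
  commands:
    - [-1,-0.38,0,0]
    - [-1,-0.38,0,0]
    - [-1,-0.38,0,0]
    - [-1,-0.38,0,0]
    - [-1,-0.38,0,0]

```text
clock: 8.27
eef_pos: [0.5111, -0.352, 0.2479]
tool_rot: [0.741, 0.672, -0.001, -0.002]
ft_force: [0.1, 0.0, -3.2]
grip_width: 0.0191
grasp_force: 59.7
```

Emit:
apply_moves:
  commands:
    - [-1,-0.3,0,0]
    - [-0.5,-0.2,0,0]
    - [0,0,0,0]
    - [0,0,0,0]
    - [0,0,0,0]

```text
clock: 8.68
eef_pos: [0.5004, -0.3791, 0.2488]
tool_rot: [0.74, 0.672, 0.0, -0.001]
ft_force: [0.3, 0.3, -2.8]
grip_width: 0.0192
grasp_force: 59.5
```

```bash
python3 - <<'E'
from vis import *
o=bot.get_obs(); print(o["eef_pos"],o["tool_rot"],np.round(o["joint_pos"],2))
i=cam("scene")["image"][200:360,100:310]; cv2.imwrite("pics/s2.png",cv2.resize(i,(787,600),interpolation=cv2.INTER_CUBIC))
E
```

```text
[ 0.50035418 -0.37914762  0.24884262] [ 7.40312309e-01  6.72262683e-01  2.27896489e-04 -7.20052681e-04] [-0.65  0.51  0.38  1.45  0.    1.02]
```

View pics/s2.png

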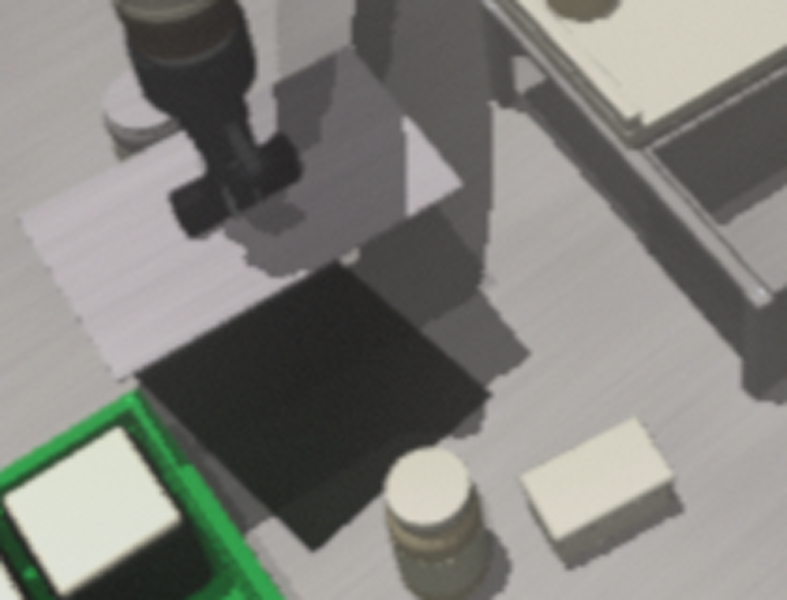

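The lid is over the mat; the green crate borders the mat's lower-left edge, so an unturned lid might hit it. Turn it 85° so its long side follows the mat's long side.

Emit:
apply_moves:
  commands:
    - [0,0,0,0.11]
    - [0,0,0,0.11]
    - [0,0,0,0.11]
    - [0,0,0,0.11]
    - [0,0,0,0.11]

```text
clock: 9.15
eef_pos: [0.5011, -0.3787, 0.2494]
tool_rot: [0.902, 0.432, 0.0, -0.0]
ft_force: [-0.6, 0.2, -3.3]
grip_width: 0.0189
grasp_force: 59.5
```

Emit:
apply_moves:
  commands:
    - [0,0,0,0.11]
    - [0,0,0,0.11]
    - [0,0,0,0.11]
    - [0,0,0,0.11]
    - [0,0,0,0.11]

```text
clock: 9.57
eef_pos: [0.5011, -0.3786, 0.2494]
tool_rot: [0.987, 0.159, 0.0, -0.0]
ft_force: [-0.4, 0.4, -3.1]
grip_width: 0.0189
grasp_force: 59.5
```

Emit:
apply_moves:
  commands:
    - [0,0,0,0.11]
    - [0,0,0,0.11]
    - [0,0,0,0.1]
    - [0,0,0,0]
    - [0,0,0,0]

```text
clock: 9.98
eef_pos: [0.5009, -0.379, 0.2494]
tool_rot: [1.0, -0.004, -0.0, -0.0]
ft_force: [-0.5, 0.4, -2.9]
grip_width: 0.019
grasp_force: 59.5
```

Emit:
apply_moves:
  commands:
    - [0,0,1,0]
    - [0,0,1,0]
    - [0,0,1,0]
    - [0,0,1,0]
    - [0,0,1,0]

```text
clock: 10.4
eef_pos: [0.5006, -0.3795, 0.1486]
tool_rot: [1.0, -0.005, 0.0, 0.0]
ft_force: [0.6, 0.6, -3.1]
grip_width: 0.0187
grasp_force: 59.7
```

Emit:
apply_moves:
  commands:
    - [0,0,1,0]
    - [0,0,1,0]
    - [0,0,1,0]
    - [0,0,0.5,0]
    - [0,0,0,0]

```text
clock: 10.82
eef_pos: [0.4988, -0.3783, 0.0762]
tool_rot: [1.0, -0.005, -0.002, -0.002]
ft_force: [-0.4, -0.7, -3.2]
grip_width: 0.019
grasp_force: 59.4
```

```bash
python3 - <<'E'
from vis import *
o=bot.get_obs(); print(o["eef_pos"],o["tool_rot"],o["ft_force"])
a=cam("scene")["image"][200:360,100:310]; b=cam("side")["image"][240:400,260:470]
cv2.imwrite("pics/s3.png",cv2.resize(np.hstack([a,b]),(798,304),interpolation=cv2.INTER_CUBIC))
E
```

```text
[ 0.4988133  -0.37833306  0.0762331 ] [ 0.99998044 -0.00545862 -0.00241562 -0.00186799] [-0.36404427 -0.744622   -3.24752017]
```

View pics/s3.png

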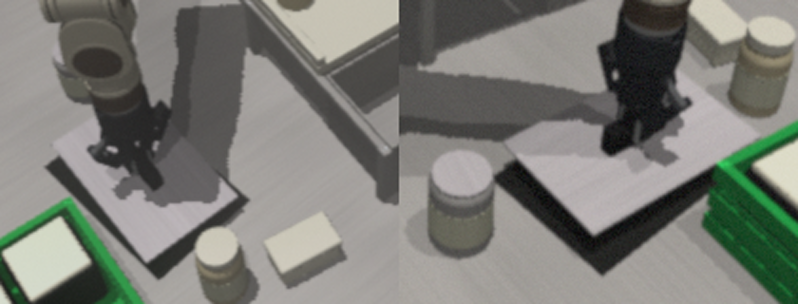

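Emit:
apply_moves:
  commands:
    - [0,0,0.5,0]
    - [0,0,0.5,0]
    - [0,0,0.4,0]
    - [0,0,0.15,0]
    - [0,0,0,0]

```text
clock: 11.33
eef_pos: [0.5, -0.3798, 0.0477]
tool_rot: [1.0, -0.007, -0.0, -0.0]
ft_force: [0.2, 0.3, -3.3]
grip_width: 0.0188
grasp_force: 59.5
```

Emit:
apply_moves:
  commands:
    - [0,0,0.05,0]
    - [0,0,0.05,0]
    - [0,0,0,0]
    - [0,0,0,0]
    - [0,0,0,0]

```text
clock: 11.75
eef_pos: [0.5005, -0.3802, 0.0471]
tool_rot: [1.0, -0.007, 0.0, 0.0]
ft_force: [-2.7, 2.1, 4.9]
grip_width: 0.0193
grasp_force: 60.5
```

Emit:
apply_moves:
  commands:
    - [0,0,0,0]
    - [0,0,0,0]
    - [0,0,0,0]
    - [0,0,0,0]
    - [0,0,0,0]
  claw: 0

```text
clock: 12.17
eef_pos: [0.5005, -0.3802, 0.0462]
tool_rot: [1.0, -0.007, 0.0, 0.0]
ft_force: [-0.2, -0.2, -0.2]
grip_width: 0.078
grasp_force: 0.0
```

Emit:
apply_moves:
  commands:
    - [0,0,0,0]
    - [0,0,0,0]
    - [0,0,0,0]
    - [0,0,-0.5,0]
    - [0,0,-1,0]

```text
clock: 12.58
eef_pos: [0.4986, -0.3787, 0.0742]
tool_rot: [1.0, -0.007, -0.002, -0.002]
ft_force: [-0.8, 0.1, -0.0]
grip_width: 0.0851
grasp_force: 0.0
```

Emit:
apply_moves:
  commands:
    - [0,0,-1,0]
    - [0,0,-1,0]
    - [0,0,-1,0]
    - [0,0,-1,0]
    - [0,0,-1,0]

```text
clock: 13.0
eef_pos: [0.5003, -0.3801, 0.1783]
tool_rot: [1.0, -0.007, 0.0, 0.0]
ft_force: [-0.3, 0.2, -0.1]
grip_width: 0.0855
grasp_force: 0.0
```

Emit:
apply_moves:
  commands:
    - [0,0,-1,-0.11]
    - [0,0,-1,-0.11]
    - [0,0,-1,-0.11]
    - [0,0,-1,-0.11]
    - [0,0,0,-0.11]

```text
clock: 13.42
eef_pos: [0.5018, -0.3812, 0.2626]
tool_rot: [0.96, 0.28, 0.003, 0.004]
ft_force: [-0.1, -0.2, 0.8]
grip_width: 0.0852
grasp_force: 0.0
```

Emit:
apply_moves:
  commands:
    - [0,0,0,-0.11]
    - [0,0,0,-0.11]
    - [0,0,0,-0.11]
    - [0,0,0,-0.11]
    - [0,0,0,-0.11]

```text
clock: 13.83
eef_pos: [0.5003, -0.38, 0.2573]
tool_rot: [0.841, 0.542, 0.0, 0.0]
ft_force: [0.1, -0.5, 1.0]
grip_width: 0.0852
grasp_force: 0.0
```

Emit:
apply_moves:
  commands:
    - [0,0,0,-0.11]
    - [0,0,0,-0.11]
    - [0,0,0,-0.1]
    - [0,0,0,0]
    - [0,0,0,0]

```text
clock: 14.25
eef_pos: [0.5003, -0.3801, 0.257]
tool_rot: [0.741, 0.671, 0.0, 0.0]
ft_force: [0.8, -0.0, -0.0]
grip_width: 0.0856
grasp_force: 0.0
```

Emit:
apply_moves:
  commands:
    - [1,-0.11,-0.4,0]
    - [1,-0.11,-0.4,0]
    - [1,-0.11,-0.4,0]
    - [1,-0.11,0,0]
    - [1,-0.11,0,0]

```text
clock: 14.67
eef_pos: [0.4992, -0.2788, 0.2815]
tool_rot: [0.742, 0.671, 0.0, 0.001]
ft_force: [0.2, -0.1, -0.4]
grip_width: 0.0858
grasp_force: 0.0
```

Emit:
apply_moves:
  commands:
    - [1,-0.11,0,0]
    - [1,-0.11,0,0]
    - [1,-0.11,0,0]
    - [1,-0.11,0,0]
    - [1,-0.11,0,0]

```text
clock: 15.08
eef_pos: [0.4976, -0.1779, 0.2808]
tool_rot: [0.741, 0.671, 0.0, 0.0]
ft_force: [0.0, 0.9, -0.2]
grip_width: 0.0854
grasp_force: 0.0
```

Emit:
apply_moves:
  commands:
    - [1,-0.11,0,0]
    - [1,-0.11,0,0]
    - [1,-0.11,0,0]
    - [1,-0.11,0,0]
    - [1,-0.11,0,0]

```text
clock: 15.5
eef_pos: [0.4963, -0.0773, 0.2808]
tool_rot: [0.741, 0.671, 0.0, 0.0]
ft_force: [0.8, 0.4, -0.5]
grip_width: 0.0854
grasp_force: 0.0
```

Emit:
apply_moves:
  commands:
    - [1,-0.11,0,0]
    - [1,-0.11,0,0]
    - [1,-0.11,0,0]
    - [1,-0.11,0,0]
    - [1,-0.11,0,0]

```text
clock: 15.92
eef_pos: [0.495, 0.0233, 0.2808]
tool_rot: [0.741, 0.671, 0.0, 0.0]
ft_force: [0.2, -0.2, 0.2]
grip_width: 0.0855
grasp_force: 0.0
```

Emit:
apply_moves:
  commands:
    - [1,-0.11,0,0]
    - [1,-0.11,0,0]
    - [1,-0.11,0,0]
    - [1,-0.11,0,0]
    - [1,-0.11,0,0]

```text
clock: 16.33
eef_pos: [0.4938, 0.1239, 0.2808]
tool_rot: [0.741, 0.671, 0.0, 0.0]
ft_force: [0.4, -0.3, 0.1]
grip_width: 0.0855
grasp_force: 0.0
```

Emit:
apply_moves:
  commands:
    - [1,-0.11,0,0]
    - [1,-0.11,0,0]
    - [1,-0.11,0,0]
    - [1,-0.11,0,0]
    - [1,-0.11,0,0]

```text
clock: 16.75
eef_pos: [0.4925, 0.2245, 0.2808]
tool_rot: [0.741, 0.671, 0.0, 0.0]
ft_force: [-0.5, -0.3, 0.4]
grip_width: 0.085
grasp_force: 0.0
```

Emit:
apply_moves:
  commands:
    - [0,0,0,0]
    - [0,0,0,0]
    - [0,0,0,0]
    - [0,0,0,0]
    - [0,0,0,0]

```text
clock: 17.17
eef_pos: [0.4927, 0.2226, 0.2805]
tool_rot: [0.741, 0.671, -0.0, 0.0]
ft_force: [-0.2, -0.0, -0.0]
grip_width: 0.0854
grasp_force: 0.0
```

```bash
python3 - <<'E'
from vis import *
o=bot.get_obs(); print(o["eef_pos"],o["tool_rot"],np.round(o["joint_pos"],2))
c=cam("wrist"); np.savez("w3.npz",R=c["R"],t=c["t"],K=c["camera_matrix"])
cv2.imwrite("pics/w3.png",cv2.resize(c["image"],(800,600),interpolation=cv2.INTER_CUBIC))
E
```

```text
[0.49274702 0.22255515 0.28048407] [ 7.41133634e-01  6.71357527e-01 -2.87210476e-05  7.75415927e-05] [ 0.42  0.31  0.17  1.43 -0.    2.09]
```

View pics/w3.png

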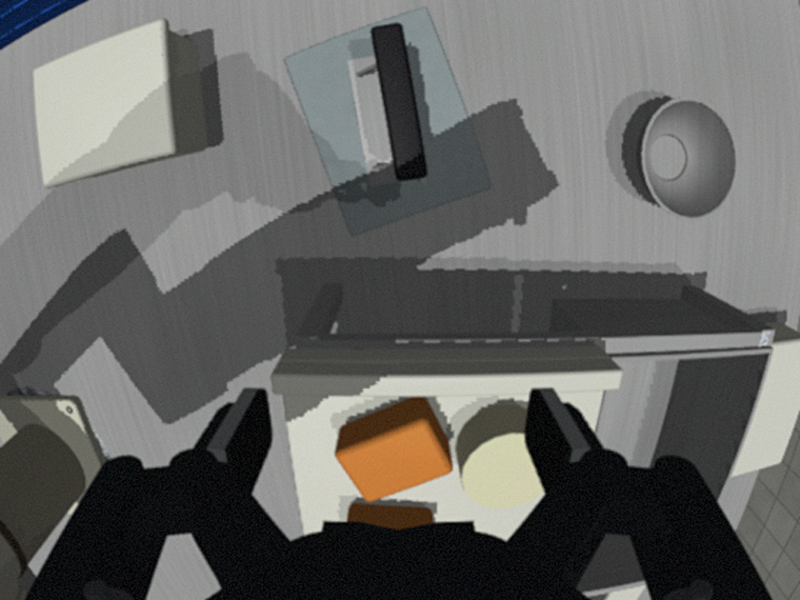

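The wrist view shows the tray corners at (285,58), (427,8), (492,188), (354,235), and the pusher bar running from (387,27) to (411,178), with its foot on the left (robot side).

```bash
python3 - <<'E'
from vis import *
z=np.load("w3.npz"); W=dict(R=z["R"],t=z["t"],camera_matrix=z["K"],fish=1)
q=lambda L:np.array(L)*.7
tr,r=fit([(W,[[-.065,.085,.004],[.065,.085,.004],[.065,-.085,.004],[-.065,-.085,.004]],q([(285,58),(427,8),(492,188),(354,235)]))],[.5,.33,.2]); print("tray",tr.round(4),r.round(1).tolist())
h=.116
pu,r=fit([(W,[[0,.05,h],[.02,.05,h],[.02,-.05,h],[0,-.05,h]],q([(372,30),(401,24),(426,175),(397,181)]))],[.5,.33,.1]); print("pusher",pu.round(4),r.round(1).tolist())
print("bar centre",w(pu,[[.01,0,h]]).round(4))
E
```

```text
tray [0.4973 0.335  0.2489] [[-1.0, -0.3], [0.6, -1.9], [1.9, 0.2], [-1.1, 2.0]]
pusher [0.4951 0.3357 0.0627] [[-1.9, -2.8], [0.8, -2.2], [1.7, 2.3], [-0.8, 1.6]]
bar centre [[0.5051 0.3363 0.116 ]]
```

Emit:
apply_moves:
  commands:
    - [0,0,0,-0.08]
    - [0,0,0,-0.075]
    - [0.94,0.162,0,0]
    - [0.94,0.162,0,0]
    - [0.94,0.162,0,0]

```text
clock: 17.63
eef_pos: [0.4991, 0.28, 0.2807]
tool_rot: [0.684, 0.729, 0.0, 0.0]
ft_force: [0.6, -0.2, 0.4]
grip_width: 0.0856
grasp_force: 0.0
```

Emit:
apply_moves:
  commands:
    - [0.94,0.162,0,0]
    - [0.94,0.162,0,0]
    - [0.94,0.162,0,0]
    - [0,0,0.5,0]
    - [0,0,1,0]

```text
clock: 18.05
eef_pos: [0.5061, 0.3385, 0.2521]
tool_rot: [0.683, 0.73, 0.003, 0.001]
ft_force: [0.2, -0.1, -0.8]
grip_width: 0.0853
grasp_force: 0.0
```

Emit:
apply_moves:
  commands:
    - [0,0,1,0]
    - [0,0,1,0]
    - [0,0,0.5,0]
    - [0,0,0,0]
    - [0,0,0,0]

```text
clock: 18.47
eef_pos: [0.5046, 0.3365, 0.2001]
tool_rot: [0.684, 0.73, -0.001, -0.0]
ft_force: [0.2, 0.7, 0.1]
grip_width: 0.0852
grasp_force: 0.0
```

```bash
python3 - <<'E'
from vis import *
o=bot.get_obs(); print(o["eef_pos"],o["tool_rot"],np.round(o["joint_pos"],2))
c=cam("wrist"); cv2.imwrite("pics/w4.png",c["image"])
E
```

```text
[0.50463315 0.3365242  0.2001264 ] [ 6.83921797e-01  7.29555071e-01 -6.05998390e-04 -8.09100353e-05] [ 0.59  0.48  0.21  1.31 -0.    2.09]
```

View pics/w4.png

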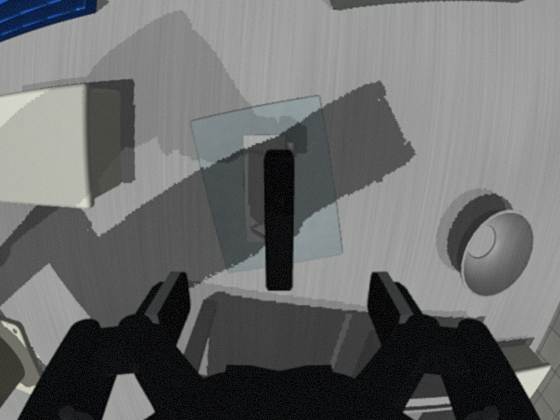

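The bar at (280,220) is vertical in the image and midway between the fingers; descend.

Emit:
apply_moves:
  commands:
    - [0,0,1,0]
    - [0,0,1,0]
    - [0,0,1,0]
    - [0,0,1,0]
    - [0,0,0.7,0]

```text
clock: 18.93
eef_pos: [0.5053, 0.3375, 0.1064]
tool_rot: [0.684, 0.73, 0.001, 0.0]
ft_force: [-0.7, -0.2, -0.6]
grip_width: 0.0855
grasp_force: 0.0
```

Emit:
apply_moves:
  commands:
    - [0,0,0.3,0]
    - [0,0,0,0]
    - [0,0,0,0]
    - [0,0,0,0]
    - [0,0,0,0]

```text
clock: 19.35
eef_pos: [0.5057, 0.3379, 0.1021]
tool_rot: [0.684, 0.73, 0.002, 0.0]
ft_force: [1.1, -0.9, 0.1]
grip_width: 0.0856
grasp_force: 0.0
```

Emit:
apply_moves:
  commands:
    - [0,0,0,0]
    - [0,0,0,0]
    - [0,0,0,0]
    - [0,0,0,0]
    - [0,0,0,0]
  claw: 1

```text
clock: 19.77
eef_pos: [0.5047, 0.3373, 0.1004]
tool_rot: [0.684, 0.73, 0.0, 0.0]
ft_force: [-0.6, -0.5, -0.3]
grip_width: 0.0253
grasp_force: 0.0
```

Emit:
apply_moves:
  commands:
    - [0,0,0,0]
    - [0,0,0,0]
    - [0,0,0,0]
    - [0,0,0,0]
    - [0,0,0,0]

```text
clock: 20.18
eef_pos: [0.5049, 0.3374, 0.1004]
tool_rot: [0.684, 0.73, 0.0, 0.0]
ft_force: [0.2, 0.5, 0.1]
grip_width: 0.0196
grasp_force: 59.2
```

Emit:
apply_moves:
  commands:
    - [0,0,-0.5,0]
    - [0,0,-1,0]
    - [0,0,-1,0]
    - [0,0,-1,0]
    - [0,0,-1,0]

```text
clock: 20.6
eef_pos: [0.504, 0.3369, 0.191]
tool_rot: [0.684, 0.73, -0.001, -0.0]
ft_force: [-0.5, 0.4, -2.8]
grip_width: 0.0187
grasp_force: 58.9
```

Emit:
apply_moves:
  commands:
    - [0,0,-1,0]
    - [0,0,-1,0]
    - [0,0,-1,0]
    - [0,0,-0.5,0]
    - [0,0,0,0]

```text
clock: 21.02
eef_pos: [0.5055, 0.3379, 0.2633]
tool_rot: [0.684, 0.73, 0.002, 0.001]
ft_force: [-0.0, 0.2, -2.2]
grip_width: 0.0193
grasp_force: 59.0
```

Emit:
apply_moves:
  commands:
    - [0,0,-0.7,0.08]
    - [0,0,-0.7,0.073]
    - [0,0,-0.6,0]
    - [0,0,0,0]
    - [0,0,0,0]

```text
clock: 21.43
eef_pos: [0.5046, 0.3372, 0.2993]
tool_rot: [0.74, 0.673, -0.0, -0.0]
ft_force: [0.4, 0.6, -2.0]
grip_width: 0.0198
grasp_force: 59.2
```

Emit:
apply_moves:
  commands:
    - [-0.99,-0.25,0,0]
    - [-0.99,-0.25,0,0]
    - [-0.99,-0.25,0,0]
    - [-0.99,-0.25,0,0]
    - [-0.99,-0.25,0,0]

```text
clock: 21.85
eef_pos: [0.4692, 0.2399, 0.298]
tool_rot: [0.74, 0.673, -0.002, -0.0]
ft_force: [-0.1, -0.6, -2.5]
grip_width: 0.0193
grasp_force: 59.4
```

Emit:
apply_moves:
  commands:
    - [-0.99,-0.25,0,0]
    - [-0.99,-0.25,0,0]
    - [-0.99,-0.25,0,0]
    - [-0.99,-0.25,0,0]
    - [-0.99,-0.25,0,0]

```text
clock: 22.27
eef_pos: [0.4348, 0.1437, 0.2983]
tool_rot: [0.74, 0.673, -0.002, -0.001]
ft_force: [1.5, -0.4, -3.0]
grip_width: 0.0193
grasp_force: 59.4
```

Emit:
apply_moves:
  commands:
    - [-0.99,-0.25,0,0]
    - [-0.99,-0.25,0,0]
    - [-0.99,-0.25,0,0]
    - [-0.99,-0.25,0,0]
    - [-0.99,-0.25,0,0]

```text
clock: 22.68
eef_pos: [0.4005, 0.0478, 0.2985]
tool_rot: [0.74, 0.673, -0.001, -0.001]
ft_force: [-0.2, -0.6, -1.6]
grip_width: 0.0192
grasp_force: 59.4
```

Emit:
apply_moves:
  commands:
    - [0,0,0,0]
    - [0,0,0,0]
    - [0,0,0,0]
    - [0,0,0,0]
    - [0,0,0,0]

```text
clock: 23.1
eef_pos: [0.402, 0.0494, 0.2999]
tool_rot: [0.739, 0.673, -0.0, -0.0]
ft_force: [-0.3, 0.0, -2.5]
grip_width: 0.0193
grasp_force: 59.4
```

```bash
cat > look.py <<'E'
from vis import *
import sys
o=bot.get_obs(); print(o["eef_pos"].round(4) if hasattr(o["eef_pos"],"round") else o["eef_pos"],o["tool_rot"])
p=np.array(o["eef_pos"]); d=p[:2]-[.5083,.0415]; a=-.095
print("station TCP",np.cos(a)*d[0]+np.sin(a)*d[1],-np.sin(a)*d[0]+np.cos(a)*d[1])
A=cam("scene")["image"][130:290,220:430]; B=cam("side")["image"][110:270,180:390]
cv2.imwrite(sys.argv[1],cv2.resize(np.hstack([A,B]),(798,304),interpolation=cv2.INTER_CUBIC))
E
python3 look.py pics/l1.png
```

```text
[0.402  0.0494 0.2999] [ 7.39408963e-01  6.73256460e-01 -2.44177039e-04 -2.55715077e-04]
station TCP -0.10653617067142646 -0.0022628311042362965
```

View pics/l1.png

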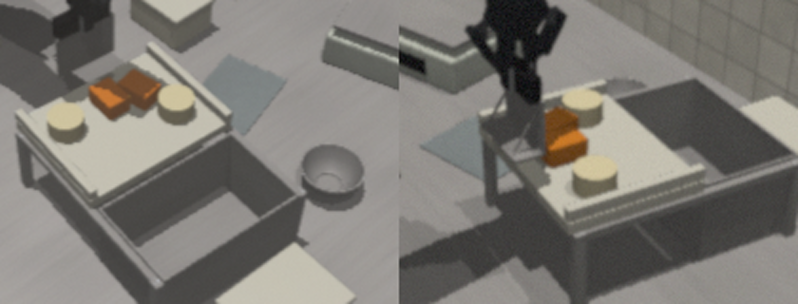

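A squash piece has been knocked: it is now beside the other, at station y of about 0.048 (crop (140,87)). Shift the first lane to y=+0.026, descend, then push.

Emit:
apply_moves:
  commands:
    - [0.7,0,0,0]
    - [0.7,0,0,0]
    - [0,0,0,0]
    - [0,0,0.5,0]
    - [0,0,0.6,0]

```text
clock: 23.62
eef_pos: [0.4053, 0.077, 0.2788]
tool_rot: [0.739, 0.673, 0.001, 0.001]
ft_force: [0.8, 0.1, -2.2]
grip_width: 0.019
grasp_force: 59.4
```

Emit:
apply_moves:
  commands:
    - [0,0,0.6,0]
    - [0,0,0.5,0]
    - [0,0,0.3,0]
    - [0,0,0,0]
    - [0,0,0,0]

```text
clock: 24.03
eef_pos: [0.4045, 0.0765, 0.2503]
tool_rot: [0.74, 0.673, -0.0, -0.0]
ft_force: [0.2, -0.2, -1.4]
grip_width: 0.0193
grasp_force: 59.3
```

Emit:
apply_moves:
  commands:
    - [0,0,0,0]
    - [0,0,0,0]
    - [0,0,0,0]
    - [0,0,0,0]
    - [0,0,0,0]

```text
clock: 24.45
eef_pos: [0.4048, 0.0766, 0.2506]
tool_rot: [0.74, 0.673, 0.0, 0.0]
ft_force: [-0.9, 0.6, -2.5]
grip_width: 0.0194
grasp_force: 59.3
```

Emit:
apply_moves:
  commands:
    - [0,0.3,0.1,0]
    - [0,0.6,0,0]
    - [0,0.6,0,0]
    - [0,0.6,0,0]
    - [0,0.6,0,0]

```text
clock: 24.87
eef_pos: [0.4586, 0.0715, 0.248]
tool_rot: [0.74, 0.673, -0.0, -0.001]
ft_force: [-2.0, -0.0, -1.3]
grip_width: 0.0196
grasp_force: 59.4
```

Emit:
apply_moves:
  commands:
    - [0,0.6,0,0]
    - [0,0.6,0,0]
    - [0,0.6,0,0]
    - [0,0.6,0,0]
    - [0,0.6,0,0]

```text
clock: 25.28
eef_pos: [0.5184, 0.0657, 0.2477]
tool_rot: [0.74, 0.673, -0.001, -0.001]
ft_force: [-2.5, 0.4, -1.9]
grip_width: 0.0194
grasp_force: 59.5
```

Emit:
apply_moves:
  commands:
    - [0,0.6,0,0]
    - [0,0.6,0,0]
    - [0,0.6,0,0]
    - [0,0.6,0,0]
    - [0,0.6,0,0]

```text
clock: 25.7
eef_pos: [0.5783, 0.06, 0.2476]
tool_rot: [0.74, 0.673, -0.001, -0.0]
ft_force: [-1.0, 0.0, -1.9]
grip_width: 0.0192
grasp_force: 59.4
```

Emit:
apply_moves:
  commands:
    - [0,0.6,0,0]
    - [0,0.6,0,0]
    - [0,0.6,0,0]
    - [0,0.6,0,0]
    - [0,0.6,0,0]

```text
clock: 26.12
eef_pos: [0.6385, 0.0543, 0.2475]
tool_rot: [0.74, 0.673, -0.0, -0.0]
ft_force: [0.2, 0.2, -2.5]
grip_width: 0.0197
grasp_force: 59.3
```

Emit:
apply_moves:
  commands:
    - [0,0.6,0,0]
    - [0,0.3,0,0]
    - [0,0,0,0]
    - [0,0,0,0]
    - [0,0,0,0]

```text
clock: 26.53
eef_pos: [0.655, 0.0528, 0.248]
tool_rot: [0.74, 0.673, -0.0, -0.0]
ft_force: [-0.1, 0.0, -2.2]
grip_width: 0.019
grasp_force: 59.3
```

```bash
python3 look.py pics/l2.png
```

```text
[0.655  0.0528 0.248 ] [ 7.39795399e-01  6.72831715e-01 -3.76800754e-04 -3.30884585e-04]
station TCP 0.14492007411070373 0.025148579627155648
```

View pics/l2.png

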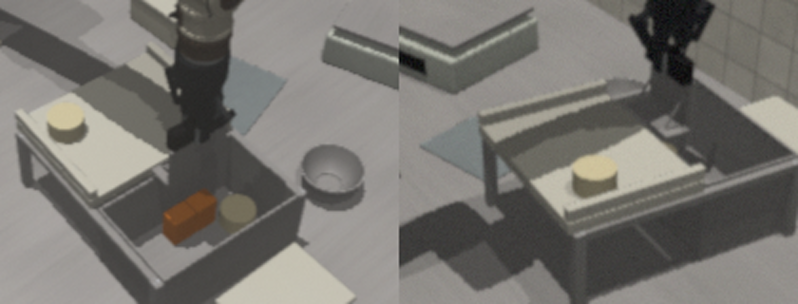

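Three pieces lie in the pan; the radish at station (-0.037,-0.088) remains. Next lane is y=-0.066.

Emit:
apply_moves:
  commands:
    - [0,0,-0.8,0]
    - [0,0,-1,0]
    - [0,0,-0.8,0]
    - [0,0,0,0]
    - [-0.35,-0.97,0,0]

```text
clock: 27.05
eef_pos: [0.638, 0.0485, 0.2999]
tool_rot: [0.739, 0.673, 0.002, 0.001]
ft_force: [0.0, -0.5, -2.4]
grip_width: 0.0191
grasp_force: 60.1
```

Emit:
apply_moves:
  commands:
    - [-0.35,-0.97,0,0]
    - [-0.35,-0.97,0,0]
    - [-0.35,-0.97,0,0]
    - [-0.35,-0.97,0,0]
    - [-0.35,-0.97,0,0]

```text
clock: 27.47
eef_pos: [0.5338, 0.0218, 0.2994]
tool_rot: [0.74, 0.673, -0.0, -0.0]
ft_force: [0.2, 0.4, -2.0]
grip_width: 0.0197
grasp_force: 60.1
```

Emit:
apply_moves:
  commands:
    - [-0.35,-0.97,0,0]
    - [-0.35,-0.97,0,0]
    - [-0.35,-0.97,0,0]
    - [-0.35,-0.97,0,0]
    - [-0.35,-0.97,0,0]

```text
clock: 27.88
eef_pos: [0.4339, -0.0038, 0.2995]
tool_rot: [0.74, 0.673, -0.0, -0.0]
ft_force: [-0.3, -0.8, -1.5]
grip_width: 0.0193
grasp_force: 60.1
```

Emit:
apply_moves:
  commands:
    - [-0.35,-0.97,0,0]
    - [-0.35,-0.97,0,0]
    - [0,0,0,0]
    - [0,0,0,0]
    - [0,0,0,0]

```text
clock: 28.3
eef_pos: [0.3958, -0.0139, 0.3002]
tool_rot: [0.74, 0.673, 0.0, 0.0]
ft_force: [0.5, 0.1, -2.3]
grip_width: 0.0193
grasp_force: 60.3
```

```bash
python3 - <<'E'
from vis import *
o=bot.get_obs(); d=np.array(o["eef_pos"][:2])-[.5083,.0415]; a=-.095
print(o["eef_pos"],np.cos(a)*d[0]+np.sin(a)*d[1],-np.sin(a)*d[0]+np.cos(a)*d[1])
for n in("scene","side"):
    c=cam(n); hsv=cv2.cvtColor(c["image"],cv2.COLOR_BGR2HSV)
    m=cv2.inRange(hsv,(18,60,120),(32,160,255)); m=cv2.morphologyEx(m,cv2.MORPH_OPEN,np.ones((3,3)))
    k,_,s,ce=cv2.connectedComponentsWithStats(m)
    for i in range(1,k):
        x,y=ce[i]
        if 40<s[i,4]<600:
            p=ray(c,(x,y),.18)[:2]; d=p-[.5083,.0415]; r=[np.cos(a)*d[0]+np.sin(a)*d[1],-np.sin(a)*d[0]+np.cos(a)*d[1]]
            if abs(r[0])<.15 and abs(r[1])<.2: print(n,s[i,4],ce[i],np.round(r,3))
E
```

```text
[ 0.39581118 -0.01386847  0.30020343] -0.1067294975945982 -0.06578917788865009
side 156 [284.51923077 198.87820513] [-0.032 -0.087]
```

Emit:
apply_moves:
  commands:
    - [0,0,0.5,0]
    - [0,0,0.7,0]
    - [0,0,0.6,0]
    - [0,0,0.5,0]
    - [0,0,0.3,0]

```text
clock: 28.82
eef_pos: [0.3958, -0.0137, 0.2468]
tool_rot: [0.74, 0.673, -0.001, -0.001]
ft_force: [-0.2, -0.2, -1.5]
grip_width: 0.0194
grasp_force: 60.2
```

Emit:
apply_moves:
  commands:
    - [0,0,0,0]
    - [0,0,0,0]
    - [0,0.3,0,0]
    - [0,0.6,0,0]
    - [0,0.6,0,0]

```text
clock: 29.23
eef_pos: [0.4266, -0.0168, 0.2489]
tool_rot: [0.74, 0.673, 0.0, 0.0]
ft_force: [1.9, 0.3, -1.1]
grip_width: 0.0191
grasp_force: 60.3
```

Emit:
apply_moves:
  commands:
    - [0,0.6,0,0]
    - [0,0.6,0,0]
    - [0,0.6,0,0]
    - [0,0.6,0,0]
    - [0,0.6,0,0]

```text
clock: 29.65
eef_pos: [0.4865, -0.0226, 0.2486]
tool_rot: [0.74, 0.673, 0.0, 0.0]
ft_force: [-0.9, -0.8, -2.9]
grip_width: 0.0197
grasp_force: 60.3
```

Emit:
apply_moves:
  commands:
    - [0,0.6,0,0]
    - [0,0.6,0,0]
    - [0,0.6,0,0]
    - [0,0.6,0,0]
    - [0,0.6,0,0]

```text
clock: 30.07
eef_pos: [0.5462, -0.0282, 0.2485]
tool_rot: [0.74, 0.673, 0.0, 0.0]
ft_force: [-1.6, 0.1, -2.3]
grip_width: 0.0195
grasp_force: 60.3
```

Emit:
apply_moves:
  commands:
    - [0,0.6,0,0]
    - [0,0.6,0,0]
    - [0,0.6,0,0]
    - [0,0.6,0,0]
    - [0,0.6,0,0]

```text
clock: 30.48
eef_pos: [0.6062, -0.034, 0.2483]
tool_rot: [0.74, 0.673, 0.0, 0.0]
ft_force: [-0.4, 0.0, -3.1]
grip_width: 0.0193
grasp_force: 60.3
```

Emit:
apply_moves:
  commands:
    - [0,0.6,0,0]
    - [0,0.6,0,0]
    - [0,0.6,0,0]
    - [0,0.3,0,0]
    - [0,0,0,0]

```text
clock: 30.9
eef_pos: [0.648, -0.0379, 0.2476]
tool_rot: [0.74, 0.673, 0.0, 0.0]
ft_force: [0.3, -0.5, -1.3]
grip_width: 0.0195
grasp_force: 60.3
```

Emit:
apply_moves:
  commands:
    - [0,0,-0.8,0]
    - [0,0,-1,0]
    - [0,0,-0.8,0]
    - [0,0,0,0]
    - [0,0,0,0]

```text
clock: 31.32
eef_pos: [0.6469, -0.0378, 0.3014]
tool_rot: [0.74, 0.673, 0.001, 0.001]
ft_force: [-0.3, 0.4, -3.0]
grip_width: 0.0196
grasp_force: 60.3
```

```bash
python3 look.py pics/l3.png; python3 - <<'E'
from vis import *
for n in("scene","side"):
    c=cam(n); hsv=cv2.cvtColor(c["image"],cv2.COLOR_BGR2HSV)
    for nm,lo,hi in(("rad",(18,60,70),(32,160,255)),("sq",(5,150,60),(17,255,255))):
        m=cv2.inRange(hsv,lo,hi); m=cv2.morphologyEx(m,cv2.MORPH_OPEN,np.ones((3,3)))
        k,_,s,ce=cv2.connectedComponentsWithStats(m)
        print(n,nm,[(int(s[i,4]),ce[i].round().tolist(), ray(c,ce[i],.04)[:2].round(3).tolist()) for i in range(1,k) if s[i,4]>15 and 220<ce[i][0]<420 and 130<ce[i][1]<300])
E
```

```text
[ 0.6469 -0.0378  0.3014] [0.73978437 0.6728428  0.00089243 0.00092308]
station TCP 0.14554204028811088 -0.06578635268392992
scene rad []
scene sq [(237, [320.0, 239.0], [0.649, 0.065])]
side rad []
side sq []
```

View pics/l3.png

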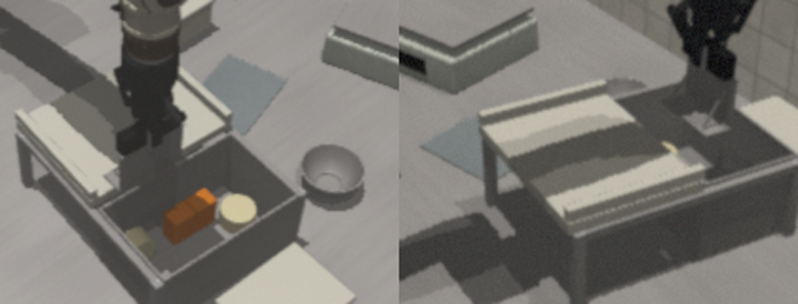

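```bash
python3 - <<'E'
from vis import *
S=cam("scene");D=cam("side"); a=-.095
def sf(p): d=p[:2]-[.5083,.0415]; return np.round([np.cos(a)*d[0]+np.sin(a)*d[1],-np.sin(a)*d[0]+np.cos(a)*d[1]],3)
for h in(.04,.07,.1,.13,.16): print(h,"rB",sf(ray(S,(344.7,240.5),h)),proj(D,ray(S,(344.7,240.5),h)).round(),"rA",sf(ray(S,(291,256),h)),proj(D,ray(S,(291,256),h)).round(),"spot",sf(ray(D,(323,188),h)),proj(S,ray(D,(323,188),h)).round())
E
```

```text
0.04 rB [0.189 0.092] [[318. 189.]] rA [ 0.136 -0.077] [[334. 223.]] spot [0.208 0.091] [[349. 245.]]
0.07 rB [0.205 0.075] [[326. 182.]] rA [ 0.153 -0.091] [[343. 215.]] spot [0.181 0.052] [[334. 239.]]
0.1 rB [0.22  0.057] [[334. 175.]] rA [ 0.17  -0.104] [[352. 207.]] spot [0.153 0.013] [[319. 233.]]
0.13 rB [0.236 0.04 ] [[342. 168.]] rA [ 0.188 -0.117] [[361. 198.]] spot [ 0.126 -0.025] [[303. 227.]]
0.16 rB [0.252 0.022] [[351. 160.]] rA [ 0.205 -0.131] [[370. 190.]] spot [ 0.099 -0.064] [[287. 221.]]
```

The board is clear and all four pieces are in the pan; the small spot in the side view works out as the radish in the pan. Take the pusher back.

Emit:
apply_moves:
  commands:
    - [1,-0.49,0,0]
    - [1,-0.49,0,0]
    - [1,-0.49,0,0]
    - [1,-0.49,0,0]
    - [1,-0.49,0,0]

```text
clock: 32.03
eef_pos: [0.6066, 0.0671, 0.2996]
tool_rot: [0.74, 0.673, -0.0, -0.0]
ft_force: [0.3, -0.7, -2.2]
grip_width: 0.0192
grasp_force: 60.3
```

Emit:
apply_moves:
  commands:
    - [1,-0.49,0,0]
    - [1,-0.49,0,0]
    - [1,-0.49,0,0]
    - [1,-0.49,0,0]
    - [1,-0.49,0,0]

```text
clock: 32.45
eef_pos: [0.5673, 0.1715, 0.2997]
tool_rot: [0.74, 0.673, -0.0, -0.0]
ft_force: [0.2, -0.5, -2.7]
grip_width: 0.0194
grasp_force: 60.3
```

Emit:
apply_moves:
  commands:
    - [1,-0.49,0,0]
    - [1,-0.49,0,0]
    - [1,-0.49,0,0]
    - [1,-0.49,0,0]
    - [1,-0.49,0,0]

```text
clock: 32.87
eef_pos: [0.528, 0.2756, 0.2998]
tool_rot: [0.74, 0.673, -0.0, -0.0]
ft_force: [0.4, 0.6, -3.0]
grip_width: 0.0195
grasp_force: 60.3
```

Emit:
apply_moves:
  commands:
    - [1,-0.49,0,0]
    - [1,-0.49,0,0]
    - [1,-0.49,0,0]
    - [0,0,0,-0.08]
    - [0,0,0,-0.073]

```text
clock: 33.28
eef_pos: [0.5041, 0.3387, 0.2994]
tool_rot: [0.681, 0.732, -0.001, -0.0]
ft_force: [-0.9, -0.3, -2.0]
grip_width: 0.0194
grasp_force: 60.3
```

Emit:
apply_moves:
  commands:
    - [0,0,0,0]
    - [0,0,0,0]
    - [0,0,0,0]
    - [0,0,1,0]
    - [0,0,1,0]

```text
clock: 33.7
eef_pos: [0.5062, 0.3374, 0.2615]
tool_rot: [0.684, 0.729, 0.002, 0.0]
ft_force: [-0.0, -1.6, -3.3]
grip_width: 0.0196
grasp_force: 60.3
```

Emit:
apply_moves:
  commands:
    - [0,0,1,0]
    - [0,0,1,0]
    - [0,0,1,0]
    - [0,0,1,0]
    - [0,0,1,0]

```text
clock: 34.12
eef_pos: [0.5053, 0.3368, 0.1595]
tool_rot: [0.684, 0.729, 0.0, 0.0]
ft_force: [0.9, 0.3, -2.2]
grip_width: 0.02
grasp_force: 60.3
```

Emit:
apply_moves:
  commands:
    - [0,0,1,0]
    - [0,0,0.7,0]
    - [0,0,0,0]
    - [0,0,0,0]
    - [0,0,0,0]

```text
clock: 34.53
eef_pos: [0.5059, 0.3374, 0.1274]
tool_rot: [0.684, 0.73, 0.001, 0.0]
ft_force: [0.3, -0.1, -2.9]
grip_width: 0.0191
grasp_force: 60.2
```

Emit:
apply_moves:
  commands:
    - [0,0,0.5,0]
    - [0,0,0.4,0]
    - [0,0,0.2,0]
    - [0,0,0.1,0]
    - [0,0,0,0]

```text
clock: 34.95
eef_pos: [0.5046, 0.337, 0.1014]
tool_rot: [0.684, 0.73, -0.001, -0.0]
ft_force: [-0.6, -0.0, -2.3]
grip_width: 0.0196
grasp_force: 60.2
```

Emit:
apply_moves:
  commands:
    - [0,0,0.05,0]
    - [0,0,0.05,0]
    - [0,0,0,0]
    - [0,0,0,0]
    - [0,0,0,0]

```text
clock: 35.37
eef_pos: [0.5052, 0.3373, 0.1005]
tool_rot: [0.684, 0.73, 0.0, 0.0]
ft_force: [-0.4, 0.6, -3.3]
grip_width: 0.0195
grasp_force: 60.3
```

Emit:
apply_moves:
  commands:
    - [0,0,0.05,0]
    - [0,0,0,0]
    - [0,0,0,0]
    - [0,0,0,0]
    - [0,0,0,0]

```text
clock: 35.78
eef_pos: [0.5052, 0.3374, 0.1004]
tool_rot: [0.684, 0.73, 0.0, 0.0]
ft_force: [-2.3, -1.3, 6.0]
grip_width: 0.0194
grasp_force: 61.2
```

Emit:
apply_moves:
  commands:
    - [0,0,0,0]
    - [0,0,0,0]
    - [0,0,0,0]
    - [0,0,0,0]
    - [0,0,0,0]
  claw: 0

```text
clock: 36.2
eef_pos: [0.5051, 0.3373, 0.0991]
tool_rot: [0.684, 0.73, -0.0, -0.0]
ft_force: [-0.4, -0.5, -0.3]
grip_width: 0.0783
grasp_force: 0.0
```

Emit:
apply_moves:
  commands:
    - [0,0,0,0]
    - [0,0,0,0]
    - [0,0,0,0]
    - [0,0,-0.5,0]
    - [0,0,-1,0]

```text
clock: 36.62
eef_pos: [0.5034, 0.3361, 0.1273]
tool_rot: [0.684, 0.73, -0.003, -0.001]
ft_force: [-0.4, -0.1, 0.1]
grip_width: 0.0852
grasp_force: 0.0
```

Emit:
apply_moves:
  commands:
    - [0,0,-1,0]
    - [0,0,-1,0]
    - [0,0,-1,0]
    - [0,0,-1,0]
    - [0,0,-1,0]

```text
clock: 37.03
eef_pos: [0.505, 0.3372, 0.2313]
tool_rot: [0.684, 0.73, 0.0, 0.0]
ft_force: [-1.0, 0.8, 0.2]
grip_width: 0.0855
grasp_force: 0.0
```

Emit:
apply_moves:
  commands:
    - [0,0,-1,0]
    - [0,0,-1,0]
    - [0,0,0,0]
    - [0,0,0,0]
    - [0,0,0,0]

```text
clock: 37.45
eef_pos: [0.5049, 0.3372, 0.2691]
tool_rot: [0.684, 0.73, -0.0, -0.0]
ft_force: [0.4, 0.5, -0.3]
grip_width: 0.085
grasp_force: 0.0
```

```bash
python3 - <<'E'
from vis import *
o=bot.get_obs(); print(o["eef_pos"],np.round(o["joint_pos"],2))
A=cam("scene")["image"][120:330,120:410]; B=cam("wrist")["image"]
B=cv2.resize(B,(400,300)); A=cv2.resize(A,(400,290),interpolation=cv2.INTER_CUBIC)
A=cv2.copyMakeBorder(A,0,10,0,0,0)
cv2.imwrite("pics/l4.png",np.hstack([A,B]))
E
```

```text
[0.50487383 0.3371636  0.26910195] [0.59 0.46 0.35 1.47 0.   2.09]
```

View pics/l4.png

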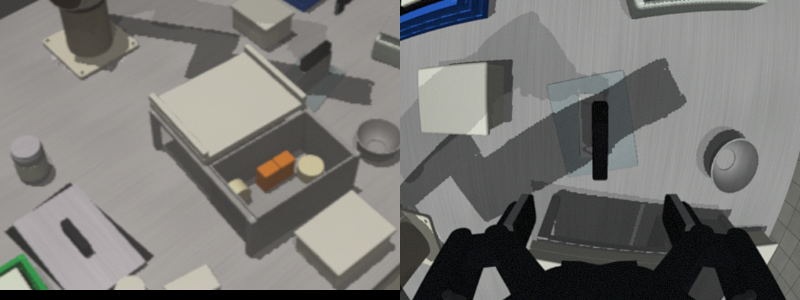

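The pusher stands upright on its plate, the board is empty, all four pieces are in the pan, and the lid lies centred on the mat. Fetch the lid.

Emit:
apply_moves:
  commands:
    - [-0.994,-0.071,0,0]
    - [-0.994,-0.071,0,0]
    - [-0.994,-0.071,0,0]
    - [-0.994,-0.071,0,0]
    - [-0.994,-0.071,0,0]

```text
clock: 37.97
eef_pos: [0.5038, 0.2365, 0.2679]
tool_rot: [0.683, 0.73, -0.001, -0.0]
ft_force: [0.4, 0.6, -0.2]
grip_width: 0.0854
grasp_force: 0.0
```

Emit:
apply_moves:
  commands:
    - [-0.994,-0.071,0,0]
    - [-0.994,-0.071,0,0]
    - [-0.994,-0.071,0,0]
    - [-0.994,-0.071,0,0]
    - [-0.994,-0.071,0,0]

```text
clock: 38.38
eef_pos: [0.5032, 0.1368, 0.2681]
tool_rot: [0.684, 0.73, -0.001, -0.001]
ft_force: [0.7, -1.5, -0.9]
grip_width: 0.0851
grasp_force: 0.0
```

Emit:
apply_moves:
  commands:
    - [-0.994,-0.071,0,0]
    - [-0.994,-0.071,0,0]
    - [-0.994,-0.071,0,0]
    - [-0.994,-0.071,0,0]
    - [-0.994,-0.071,0,0]

```text
clock: 38.8
eef_pos: [0.5026, 0.0373, 0.2681]
tool_rot: [0.684, 0.73, -0.001, -0.001]
ft_force: [0.5, -0.5, -0.2]
grip_width: 0.0855
grasp_force: 0.0
```

Emit:
apply_moves:
  commands:
    - [-0.994,-0.071,0,0]
    - [-0.994,-0.071,0,0]
    - [-0.994,-0.071,0,0]
    - [-0.994,-0.071,0,0]
    - [-0.994,-0.071,0,0]

```text
clock: 39.22
eef_pos: [0.502, -0.0622, 0.2681]
tool_rot: [0.684, 0.73, -0.001, -0.001]
ft_force: [-0.2, 0.3, -0.1]
grip_width: 0.0856
grasp_force: 0.0
```

Emit:
apply_moves:
  commands:
    - [-0.994,-0.071,0,0]
    - [-0.994,-0.071,0,0]
    - [-0.994,-0.071,0,0]
    - [-0.994,-0.071,0,0]
    - [-0.994,-0.071,0,0]

```text
clock: 39.63
eef_pos: [0.5014, -0.1618, 0.2681]
tool_rot: [0.684, 0.73, -0.001, -0.001]
ft_force: [-0.1, -0.9, 0.7]
grip_width: 0.0855
grasp_force: 0.0
```

Emit:
apply_moves:
  commands:
    - [-0.994,-0.071,0,0]
    - [-0.994,-0.071,0,0]
    - [-0.994,-0.071,0,0]
    - [-0.994,-0.071,0,0]
    - [-0.994,-0.071,0,0]

```text
clock: 40.05
eef_pos: [0.5009, -0.2613, 0.268]
tool_rot: [0.684, 0.73, -0.0, -0.001]
ft_force: [0.0, -0.0, -0.2]
grip_width: 0.0854
grasp_force: 0.0
```

Emit:
apply_moves:
  commands:
    - [-0.994,-0.071,0,0]
    - [-0.994,-0.071,0,0]
    - [-0.994,-0.071,0,0]
    - [-0.994,-0.071,0,0]
    - [-0.994,-0.071,0,0]

```text
clock: 40.47
eef_pos: [0.5004, -0.3609, 0.2678]
tool_rot: [0.684, 0.73, -0.0, -0.001]
ft_force: [0.3, 0.3, 0.1]
grip_width: 0.0855
grasp_force: 0.0
```

Emit:
apply_moves:
  commands:
    - [-0.994,-0.071,0,0]
    - [0,0,0,0.11]
    - [0,0,0,0.11]
    - [0,0,0,0.11]
    - [0,0,0,0.11]

```text
clock: 40.88
eef_pos: [0.5003, -0.3801, 0.2676]
tool_rot: [0.834, 0.552, -0.001, -0.001]
ft_force: [0.4, -0.3, -0.1]
grip_width: 0.0851
grasp_force: 0.0
```

Emit:
apply_moves:
  commands:
    - [0,0,0,0.11]
    - [0,0,0,0.11]
    - [0,0,0,0.11]
    - [0,0,0,0.11]
    - [0,0,0,0.11]

```text
clock: 41.3
eef_pos: [0.5004, -0.3798, 0.2677]
tool_rot: [0.956, 0.293, -0.001, -0.001]
ft_force: [-0.2, 0.4, -0.3]
grip_width: 0.0854
grasp_force: 0.0
```

Emit:
apply_moves:
  commands:
    - [0,0,0,0.11]
    - [0,0,0,0.11]
    - [0,0,0,0.11]
    - [0,0,0,0.11]
    - [0,0,0,0.11]

```text
clock: 41.72
eef_pos: [0.5004, -0.3798, 0.2678]
tool_rot: [1.0, 0.009, -0.001, -0.001]
ft_force: [-0.4, -0.2, -0.0]
grip_width: 0.0853
grasp_force: 0.0
```

Emit:
apply_moves:
  commands:
    - [0,0,0,0.035]
    - [0,0,0,0]
    - [0,0,0,0]
    - [0,0,0,0]
    - [0,0,0,0]

```text
clock: 42.13
eef_pos: [0.5008, -0.3801, 0.2689]
tool_rot: [1.0, -0.006, -0.0, -0.0]
ft_force: [-0.8, 0.1, -0.1]
grip_width: 0.0852
grasp_force: 0.0
```

```bash
python3 - <<'E'
from vis import *
from scipy.spatial.transform import Rotation as R
o=bot.get_obs(); M=R.from_quat(o["tool_rot"]).as_matrix(); print(o["eef_pos"],o["tool_rot"],np.round(o["joint_pos"],2))
print("tool shift to lid (units)",(M.T@(np.array([.5005,-.3802,.0471])-o["eef_pos"])/.02).round(2),"yangle",np.degrees(np.arctan2(M[1,1],M[0,1])))
E
```

```text
[ 0.50078151 -0.38011985  0.26887042] [ 9.99980543e-01 -6.22571683e-03 -3.17301063e-04 -2.29276305e-04] [-0.65  0.5   0.43  1.5  -0.    2.5 ]
tool shift to lid (units) [-1.000e-02  1.000e-02  1.109e+01] yangle -90.7134275628446
```

Emit:
apply_moves:
  commands:
    - [0,0,1,0]
    - [0,0,1,0]
    - [0,0,1,0]
    - [0,0,1,0]
    - [0,0,1,0]

```text
clock: 42.55
eef_pos: [0.5008, -0.3802, 0.1684]
tool_rot: [1.0, -0.006, 0.0, 0.0]
ft_force: [-0.2, -0.1, -0.8]
grip_width: 0.0852
grasp_force: 0.0
```

Emit:
apply_moves:
  commands:
    - [0,0,1,0]
    - [0,0,1,0]
    - [0,0,1,0]
    - [0,0,1,0]
    - [0,0,1,0]

```text
clock: 42.97
eef_pos: [0.5009, -0.3802, 0.0684]
tool_rot: [1.0, -0.006, 0.0, 0.0]
ft_force: [0.6, -0.8, 0.4]
grip_width: 0.0853
grasp_force: 0.0
```

Emit:
apply_moves:
  commands:
    - [0,0,0.7,0]
    - [0,0,0.35,0]
    - [0,0,0,0]
    - [0,0,0,0]
    - [0,0,0,0]

```text
clock: 43.38
eef_pos: [0.5017, -0.3808, 0.0496]
tool_rot: [1.0, -0.007, 0.001, 0.001]
ft_force: [0.7, -0.3, 0.1]
grip_width: 0.0852
grasp_force: 0.0
```

Emit:
apply_moves:
  commands:
    - [0,0,0,0]
    - [0,0,0,0]
    - [0,0,0,0]
    - [0,0,0,0]
    - [0,0,0,0]
  claw: 1

```text
clock: 43.8
eef_pos: [0.501, -0.3803, 0.0486]
tool_rot: [1.0, -0.007, 0.0, 0.0]
ft_force: [0.1, -0.1, 0.2]
grip_width: 0.026
grasp_force: 0.0
```

Emit:
apply_moves:
  commands:
    - [0,0,0,0]
    - [0,0,0,0]
    - [0,0,0,0]
    - [0,0,0,0]
    - [0,0,0,0]

```text
clock: 44.22
eef_pos: [0.5011, -0.3804, 0.0487]
tool_rot: [1.0, -0.007, 0.0, 0.0]
ft_force: [-1.1, 0.3, 4.0]
grip_width: 0.019
grasp_force: 61.4
```

Emit:
apply_moves:
  commands:
    - [0,0,-0.5,0]
    - [0,0,-1,0]
    - [0,0,-1,0]
    - [0,0,-1,0]
    - [0,0,-1,0]

```text
clock: 44.63
eef_pos: [0.5001, -0.3796, 0.1383]
tool_rot: [1.0, -0.007, -0.001, -0.001]
ft_force: [1.0, -0.3, -4.3]
grip_width: 0.019
grasp_force: 60.4
```

Emit:
apply_moves:
  commands:
    - [0,0,-1,0]
    - [0,0,-1,0]
    - [0,0,-1,0]
    - [0,0,-1,0]
    - [0,0,-1,0]

```text
clock: 45.05
eef_pos: [0.5001, -0.3796, 0.2384]
tool_rot: [1.0, -0.007, -0.001, -0.001]
ft_force: [0.7, -0.5, -3.8]
grip_width: 0.0188
grasp_force: 60.4
```

Emit:
apply_moves:
  commands:
    - [0,0,-0.5,0]
    - [0,0,0,0]
    - [0,0,0,0]
    - [0,0,0,0]
    - [0,0,0,0]

```text
clock: 45.47
eef_pos: [0.5001, -0.3796, 0.2461]
tool_rot: [1.0, -0.007, -0.002, -0.001]
ft_force: [0.1, 0.3, -3.6]
grip_width: 0.0188
grasp_force: 60.6
```

Emit:
apply_moves:
  commands:
    - [0,0,-0.2,-0.11]
    - [0,0,-0.2,-0.11]
    - [0,0,0,-0.11]
    - [0,0,0,-0.11]
    - [0,0,0,-0.11]

```text
clock: 45.88
eef_pos: [0.5005, -0.3798, 0.2548]
tool_rot: [0.96, 0.28, -0.001, -0.001]
ft_force: [-0.0, 0.1, -3.3]
grip_width: 0.0188
grasp_force: 60.5
```

Emit:
apply_moves:
  commands:
    - [0,0,0,-0.11]
    - [0,0,0,-0.11]
    - [0,0,0,-0.11]
    - [0,0,0,-0.11]
    - [0,0,0,-0.11]

```text
clock: 46.3
eef_pos: [0.5004, -0.3798, 0.2547]
tool_rot: [0.841, 0.542, -0.0, -0.001]
ft_force: [0.3, 0.8, -3.0]
grip_width: 0.0187
grasp_force: 60.5
```

Emit:
apply_moves:
  commands:
    - [0,0,0,-0.11]
    - [0,0,0,-0.11]
    - [0,0,0,-0.1]
    - [0,0,0,0]
    - [0,0,0,0]

```text
clock: 46.72
eef_pos: [0.5005, -0.3799, 0.2551]
tool_rot: [0.741, 0.671, -0.0, -0.001]
ft_force: [0.8, 0.9, -3.7]
grip_width: 0.0189
grasp_force: 60.5
```

```bash
cat > go.py <<'E'
from vis import *
from scipy.spatial.transform import Rotation as R
o=bot.get_obs(); M=R.from_quat(o["tool_rot"]).as_matrix(); print(o["eef_pos"],o["grip_width"],o["grasp_force"],o["ft_force"])
print("units to lid home",(M.T@(np.array([.6991,.0226,.170+.0017])-o["eef_pos"])/.02).round(2),"yangle",np.degrees(np.arctan2(M[1,1],M[0,1])))
E
python3 go.py
```

```text
[ 0.50051762 -0.37990795  0.25506522] 0.018901958340267075 60.51085710525513 [ 0.81450086  0.85308245 -3.71190827]
units to lid home [21.01  7.89  4.18] yangle -5.70199332995876
```

Emit:
apply_moves:
  commands:
    - [0.5,0.2,0,0]
    - [1,0.375,0,0]
    - [1,0.375,0,0]
    - [1,0.375,0,0]
    - [1,0.375,0,0]

```text
clock: 47.13
eef_pos: [0.5439, -0.2923, 0.256]
tool_rot: [0.741, 0.671, 0.0, -0.0]
ft_force: [0.0, 0.1, -3.4]
grip_width: 0.0188
grasp_force: 60.5
```

Emit:
apply_moves:
  commands:
    - [1,0.375,0,0]
    - [1,0.375,0,0]
    - [1,0.375,0,0]
    - [1,0.375,0,0]
    - [1,0.375,0,0]

```text
clock: 47.55
eef_pos: [0.5909, -0.1961, 0.2561]
tool_rot: [0.741, 0.672, 0.0, -0.0]
ft_force: [0.2, -0.0, -3.3]
grip_width: 0.0188
grasp_force: 60.5
```

Emit:
apply_moves:
  commands:
    - [1,0.375,0,0]
    - [1,0.375,0,0]
    - [1,0.375,0,0]
    - [1,0.375,0,0]
    - [1,0.375,0,0]

```text
clock: 47.97
eef_pos: [0.6377, -0.1001, 0.2561]
tool_rot: [0.741, 0.672, 0.0, -0.0]
ft_force: [0.5, -0.2, -3.7]
grip_width: 0.0188
grasp_force: 60.5
```

Emit:
apply_moves:
  commands:
    - [1,0.375,0,0]
    - [1,0.375,0,0]
    - [1,0.375,0,0]
    - [1,0.375,0,0]
    - [1,0.375,0,0]

```text
clock: 48.38
eef_pos: [0.6846, -0.0042, 0.256]
tool_rot: [0.741, 0.672, -0.0, -0.0]
ft_force: [0.1, -0.9, -3.5]
grip_width: 0.019
grasp_force: 60.5
```

Emit:
apply_moves:
  commands:
    - [1,0.375,0,0]
    - [0.5,0.19,0,0]
    - [0,0,0,0]
    - [0,0,0,0]
    - [0,0,0,0]

```text
clock: 48.8
eef_pos: [0.6981, 0.0217, 0.2561]
tool_rot: [0.741, 0.672, -0.001, -0.0]
ft_force: [-0.2, 0.2, -3.4]
grip_width: 0.0188
grasp_force: 60.5
```

Emit:
apply_moves:
  commands:
    - [0,0,0,0]
    - [0,0,0,0]
    - [0,0,0,0]
    - [0,0,0,0]
    - [0,0,0,0]

```text
clock: 49.22
eef_pos: [0.6985, 0.022, 0.2565]
tool_rot: [0.741, 0.672, 0.0, 0.0]
ft_force: [0.2, -0.9, -3.5]
grip_width: 0.0186
grasp_force: 60.5
```

```bash
python3 go.py
```

```text
[0.69849723 0.02200133 0.25648863] 0.018581423033172846 60.48316240310669 [ 0.15018892 -0.89012312 -3.52551514]
units to lid home [0.03 0.03 4.24] yangle -5.594776566467584
```

Emit:
apply_moves:
  commands:
    - [0.03,0.03,0.8,0]
    - [0,0,0.9,0]
    - [0,0,0.8,0]
    - [0,0,0.5,0]
    - [0,0,0.3,0]

```text
clock: 49.63
eef_pos: [0.6984, 0.023, 0.1883]
tool_rot: [0.741, 0.672, -0.001, -0.001]
ft_force: [0.1, 0.5, -3.1]
grip_width: 0.019
grasp_force: 60.4
```

Emit:
apply_moves:
  commands:
    - [0,0,0.2,0]
    - [0,0,0.2,0]
    - [0,0,0.15,0]
    - [0,0,0,0]
    - [0,0,0,0]

```text
clock: 50.05
eef_pos: [0.6995, 0.0231, 0.1799]
tool_rot: [0.741, 0.672, 0.0, 0.0]
ft_force: [0.3, -0.6, -3.6]
grip_width: 0.0186
grasp_force: 60.4
```

```bash
python3 go.py
```

```text
[0.69946546 0.02310589 0.17985053] 0.01862004789921109 60.44879078865051 [ 0.30004541 -0.58173924 -3.55262857]
units to lid home [-0.03 -0.02  0.41] yangle -5.550492900973777
```

Emit:
apply_moves:
  commands:
    - [-0.02,0,0.1,0]
    - [0,0,0.1,0]
    - [0,0,0.1,0]
    - [0,0,0.05,0]
    - [0,0,0,0]

```text
clock: 50.47
eef_pos: [0.6991, 0.0227, 0.172]
tool_rot: [0.741, 0.672, -0.0, -0.0]
ft_force: [-0.0, -0.8, -2.4]
grip_width: 0.0188
grasp_force: 60.5
```

Emit:
apply_moves:
  commands:
    - [0,0,0.05,0]
    - [0,0,0.05,0]
    - [0,0,0,0]
    - [0,0,0,0]
    - [0,0,0,0]

```text
clock: 50.88
eef_pos: [0.6992, 0.0227, 0.1717]
tool_rot: [0.741, 0.672, 0.0, 0.0]
ft_force: [-4.0, -0.2, 5.4]
grip_width: 0.0187
grasp_force: 61.5
```

It bottoms out at exactly the height expected for a seated lid (0.1717). Release and retreat.

Emit:
apply_moves:
  commands:
    - [0,0,0,0]
    - [0,0,0,0]
    - [0,0,0,0]
    - [0,0,0,0]
    - [0,0,0,0]
  claw: 0

```text
clock: 51.3
eef_pos: [0.6993, 0.0227, 0.17]
tool_rot: [0.741, 0.672, -0.0, -0.0]
ft_force: [-0.1, -1.0, -0.2]
grip_width: 0.0783
grasp_force: 0.0
```

Emit:
apply_moves:
  commands:
    - [0,0,0,0]
    - [0,0,0,0]
    - [0,0,-0.5,0]
    - [0,0,-1,0]
    - [0,0,-1,0]

```text
clock: 51.72
eef_pos: [0.6986, 0.0227, 0.2205]
tool_rot: [0.741, 0.672, -0.001, -0.001]
ft_force: [0.2, 0.3, 0.6]
grip_width: 0.0855
grasp_force: 0.0
```

Emit:
apply_moves:
  commands:
    - [0,-1,-1,0]
    - [0,-1,-1,0]
    - [0,-1,0,0]
    - [0,-1,0,0]
    - [0,0,0,0]

```text
clock: 52.13
eef_pos: [0.6164, 0.0308, 0.2623]
tool_rot: [0.74, 0.672, -0.0, -0.0]
ft_force: [-0.6, -0.1, -0.6]
grip_width: 0.0853
grasp_force: 0.0
```

Emit:
apply_moves:
  commands:
    - [0,-1,0,0]
    - [0,-1,0,0]
    - [0,-1,0,0]
    - [0,0,0,0]
    - [0,0,0,0]

```text
clock: 52.55
eef_pos: [0.5599, 0.0363, 0.2615]
tool_rot: [0.74, 0.672, 0.001, 0.001]
ft_force: [0.2, -0.0, -0.0]
grip_width: 0.0853
grasp_force: 0.0
```

```bash
python3 - <<'E'
from vis import *
# compare lid/pusher region against the start image
st=[.508,.041,-.095]
i0=cv2.imread("pics/scene0.png"); c=cam("scene"); i1=c["image"]
def diff(P,nm,mask=None):
    m=np.zeros(i0.shape[:2],np.uint8); cv2.fillConvexPoly(m,cv2.convexHull(proj(c,P).astype(np.int32)),255)
    d=cv2.absdiff(i0,i1).max(2)[m>0]; print(nm,d.size,np.mean(d>30).round(3))
diff(w(st,[[.18,-.05,.174],[.21,-.05,.138],[.21,.05,.138],[.18,.05,.174]]),"lid bar")
diff(w(st,[[.22,-.12,.138],[.28,-.12,.138],[.28,.12,.138],[.22,.12,.138]]),"lid far edge")
diff(w(st,[[.2,-.14,.138],[.28,-.14,.138],[.28,-.1,.138],[.2,-.1,.138]]),"lid corner")
diff(w([.4951,.3357,.063],[[.02,-.05,.116],[.02,.05,.116],[.02,.05,.01],[.02,-.03,.05]]),"pusher")
for n,x,y in(("can",.277,-.345),("jar",.71,-.392),("tub",.275,.42),("bowl",.75,.296),("tub2",.87,.045),("tub3",.75,-.268)):
    diff(np.array([[x-.05,y-.05,.0],[x+.05,y-.05,0],[x+.05,y+.05,.0],[x-.05,y+.05,.1],[x,y,.1]]),n)
print(bot.get_obs()["eef_pos"],bot.get_obs()["ft_force"])
E
```

```text
lid bar 516 0.031
lid far edge 1533 0.0
lid corner 373 0.0
pusher 289 0.0
can 1268 0.0
jar 1794 0.0
tub 887 0.268
bowl 1231 0.0
tub2 1561 0.0
tub3 1699 0.0
[0.56063657 0.03624939 0.2612896 ] [0.05505357 0.5248185  0.45199378]
```

The lid and pusher look the same as in the start image. The near tub's difference fits the arm having stood over it at the start, and I never went near it. Handing in.

```bash
python3 -c "
from workcell import bot
print(bot.job_done())"
```

```text
the job is handed in; nothing more can be done
None
```

I handed the job in at about 53 s: all four pieces are in the pan, the pusher is back on its plate and the lid is seated. The hand-in gave no verdict, and of the bystanders only the near tub couldn't be confirmed unmoved by the final image check.

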